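# Free a seized trap insert from a floor gully and box it

## Task

The pale grey trap insert has seized in the rubber seal of the steel floor gully: work it out, twisting its fin back and forth as you draw it up, without pulling the gully up with it. Lay the insert down on the bench and let go to change your grip, then lay it flat on the floor of the open parts crate beside the parts already there, without dropping it. Finally put the lid fully home on the crate, and leave the other things on the bench where they are.

Things in the scene. Friction and masses are not known exactly. Their poses are not given: they have to be found in the camera images.
- cradle: Fixed timber cradle, 200 x 192 mm, two 100 mm high cheeks on a plywood base, that carries the gully. Battens round the gully's flange (tops 133 mm above the bench) keep it from turning or shifting, but nothing holds it down. Origin: centre of the base's underside, straight below the gully's axis; z up, y across the cheeks, x towards the gully's outlet stub.
- gully (a joint): How far the steel gully has been lifted in its cradle, m: 0 = resting fully down (as at the start), rising as it is pulled up. The gully weighs 1.2 to 1.4 kg. Pulled straight up, the seized insert takes the whole gully along.
- gully_mouth (a point): Centre of the mouth of the gully's round throat (60 mm wide), at the top of its 150 mm square flange, 120 mm above the bench while the gully is down. The flange has a 6 mm high rim round its edge. Between the cradle and the robot some 150 mm of bench is free, but for the tape measure on its left (+y).
- gully_lip (a point): Middle of the sprung rubber lip in the throat, 10 mm below the mouth. It grips the insert's collar by dry friction of some 20 to 35 N. While the insert turns, friction opposes mostly the turning (0.5 to 1 N m): little pull is needed while it rises less than a quarter of the arc its collar turns through; 1 to 4 mm of rise per 0.7 rad is good. After about 20 mm of rise it is free.
- trap: Trap insert, pale grey plastic, 133.5 mm long, 0.2 to 0.36 kg. Origin: centre of its foot; z along its axis to the fin. From the foot: square cup 34 x 34 mm up to z = 62 mm, round collar 56 mm in diameter up to 92 mm, round flange 66 mm in diameter, 3.5 mm thick, then the fin. Starts upright in the gully, flange on the mouth, turned any way. Centre of mass at about z = 51 mm.
- trap_fin (a point): Point in the insert's flat grip fin, on the axis, 121.5 mm from the foot, 12 mm below the fin's top edge. The fin is 44 mm wide along the insert's x, 12 mm thick along its y, 38 mm high (z = 95.5 to 133.5 mm); its top is 161 mm above the bench at the start. The cup's faces are parallel to the fin's.
- trap_cup (a point): Point on the insert's axis in the cup, 44 mm from the foot: take the lying insert here, across 34 mm between two cup faces. Lying, it rests on one face of the cup and the flange's edge, at most 66 mm high, this point about 23 mm up. Stood on its foot, leant over 40 to 50 degrees about its y and let go, it falls onto such a face.
- crate: Fixed open parts crate, dark grey plastic, 204 (x) x 184 (y) x 78 mm high outside, walls and floor 5 mm, pale fill line inside 6 mm below the rim. Origin: centre of its underside; z up. A pipe bend and a strainer lie in the half at negative y (up to 40 mm high, at y below -10 mm); the half at positive y is empty: there the insert fits lying along x.
- crate_gap (a point): Middle of the crate's empty half, on its floor: 40 mm from the crate's origin along its +y, 5 mm above the bench. The gap is about 190 mm long (x) and 95 mm wide (y), 73 mm deep.
- lid: Loose lid of the crate, dark grey plastic, 220 (x) x 200 mm, 0.4 kg, standing on its skirt. Origin: centre of the skirt's lower edge; z up. Plate 5 mm thick, underside 12 mm above the origin; the 12 mm skirt goes round the outside of the rim with 4 mm of play a side. Fully home its origin is 66 mm above the crate's, either way round; things above the rim keep it up.
- lid_bar (a point): Centre of the lid's black handle bar: 110 mm long along the lid's x, 14 mm thick along y, 16 mm high, 49 mm above the lid's origin; the plate's top is 32 mm below this point.
- tape_measure: Bystander: black tape measure, 82 x 72 x 40 mm. Origin at its underside.
- nail_coil: Bystander: coil of roofing nails, brass-coloured, 92 mm across, 48 mm high. Origin at its underside.
- spray_can: Bystander: standing spray can, 66 mm across, 195 mm high. Origin at its underside.
- paint_tin: Bystander: paint tin, 96 mm across, 95 mm high. Origin at its underside.
- hammer: Bystander: hammer lying on the bench, 290 mm long. Origin at its underside, near the middle of its length.
Things that resemble listed ones, but are neither listed nor needed, are in the scene too. Leave any purple or red look-alike of the trap alone.

How it is judged:
On the way, in this order (a step that is already met when the one before it is completed fails the run):
1. the insert is drawn right out of the gully (z of trap in the frame of cradle above 0.125 m), for 0.1 s.
2. the insert lies on the bench, let go and at rest, outside the crate (angle between trap's own z axis and vertical between 1.25 and 1.9 rad and contact force between trap and the fingers below 0.1 N and linear speed of trap below 0.03 m/s and height (world z) of trap below 0.035 m and height (world z) of trap_fin below 0.05 m and horizontal distance between trap and crate above 0.12 m), for 0.2 s.
3. the insert lies flat on the crate's floor, let go and at rest (angle between trap's own z axis and vertical between 1.25 and 1.9 rad and contact force between trap and the fingers below 0.1 N and linear speed of trap below 0.03 m/s and x of trap_fin in the frame of crate between -0.097 and 0.097 m and y of trap_fin in the frame of crate between -0.087 and 0.087 m and x of trap_cup in the frame of crate between -0.097 and 0.097 m and y of trap_cup in the frame of crate between -0.087 and 0.087 m and z of trap_cup in the frame of crate below 0.045 m and z of trap_fin in the frame of crate below 0.058 m), for 0.2 s.
At the end, for the whole second after the job is handed in: The insert lies flat inside the crate on its floor (axis within about 18 degrees of level), let go and at rest; the lid is fully home on the crate, its plate on the rim (height within 5 mm, sideways within 8 mm, square within 0.08 rad); the gully sits down in its cradle (within 4 mm) (all of step 3 and z of lid in the frame of crate between 0.06 and 0.07 m and x of lid in the frame of crate between -0.008 and 0.008 m and y of lid in the frame of crate between -0.008 and 0.008 m and angle between the x axis of lid and the x axis of crate, either way round below 0.08 rad and angle between the z axis of lid and the z axis of crate, either way round below 0.03 rad and linear speed of lid below 0.02 m/s and value of joint gully below 0.004 m); the robot touches nothing.
It fails at once if the gully is pulled up in its cradle by more than 12 mm (value of joint gully above 0.012 m).
It fails at once if the insert is dropped: it goes faster than 1 m/s low over the bench or the crate's floor (height (world z) of trap below 0.08 m and linear speed of trap above 1 m/s).
It fails at once if another thing on the bench is pushed more than 30 mm from its place (distance of any of tape_measure, nail_coil, spray_can, paint_tin, hammer from where it was at the start of the episode above 0.03 m).
It also fails if it takes over 72 s, if anything falls off the work surface, if the arm or the gripper's body presses on something with over 40 N, if the wrist force passes 120 N, or if a joint passes its speed limit or range.

## Robot

A 6-joint arm with a two-finger parallel gripper is mounted at the origin on the work surface. World frame = base frame: x ahead of the robot, y to its left, z up, the work surface at z = 0. Lengths are in m, angles in rad, forces in N, time in s.
With the tool pointing down it reaches from about 0.425 to 0.95 m from the base axis. Payload 3.5 kg.
Tool frame: the origin (TCP) lies between the finger pads; the fingertips stand 25 mm ahead of it and the grasp point (between the pads) lies 6 mm ahead of it (ctrl.finger_overhang is the distance from the TCP to the fingertips, in m); x points along the fingers, y is the direction in which the jaws open and shut, and the axes are right-handed (so a half turn about x gives the same grasp; the last joint's range is limited). The gripper opens to 85 mm and grips with 20 to 120 N. Pads are 22 mm wide; open, the fingers measure 114 mm over their backs; the gripper's body (76 mm by 85 mm) begins 54 mm behind the grasp point. The pads swing forward as they close: fully open they stand 13 mm farther back than shut.
Start: joints at [-1.328, 0.286, 1.577, -0, 1.279, -0.15], TCP at [0.258, -0.624, 0.256] pointing down, gripper open.
Joint ranges: [-2.77, 2.77], [-0.9, 2.22], [0.21, 2.48], [-1.53, 4.67], [0.24, 2.81], [-2.84, 2.84]. Speed limits (rad/s): [2.79, 2.79, 3.14, 3.14, 3.14, 3.14].

## Interface

Orientations are given as a unit quaternion [x, y, z, w].
In Python, from plant import ctrl gives the robot as it stands.
- The arm moves only by the tool play_rows, never from a script. Its argument "targets" is a list of rows, each an object with "delta_pos": the shift along the world's x, y, z normalised to -1 to 1, where 1 is 1000 mm, a list of three; "delta_rot": the turn, a rotation vector about the world's x, y, z normalised to -1 to 1, where 1 is pi rad, a list of three; "claw": the finger opening in mm, from 0 to 85.4. In form: [{"delta_pos": [tx, ty, tz], "delta_rot": [wx, wy, wz], "claw": claw}, ...]. A call has 1 to 20 rows; each row is the pose to reach, as a shift and turn from the pose measured when the call began, turning the shorter way round; what a row does not reach only later rows make up. A row lasts 1/12 s, in which the tool goes at most 41.7 mm and 7.16 degrees, less where a joint would pass 70% of its speed; a pose out of reach is approached as far as the arm can. A call with a number of a shift or a turn outside -1 to 1 is refused whole. A call with a gripper value outside its range is refused whole. The fingers move at their own pace and stop on an object; "newtons" is the grip in N (left out, the last holds). Time passes only in rows, so rows that repeat a pose let the fingers close. It gives the time, the measured TCP pose, the force and the opening at its end, in the units of the state.
- ctrl.get_state(): the state, without advancing time (a new reading comes with each control period).
- ctrl.read_camera(name): name is "side" or "top" or "wrist"; returns the picture (400x640x3 uint8, blue, green, red); there is no depth.
- ctrl.calibration(name): a dict with "fx", "fy", "cx", "cy" (pixels), "camera_from_world" (4x4, takes a point from world to camera coordinates). Camera axes: x right, y down, z forward; pixel columns grow to the right and rows downward; lengths in m; the calibration is good to about 2 mm. A picture is of the moment at which its call begins: read the wrist's pose just before it. calibration takes no time and is no camera call; for the wrist camera it gives the pose at the moment of the call.
- ctrl.sign_off(): hands the job in, once; it reports no verdict.
The state is a dict: "time": time; "qpos": joint angles; "dq": joint speeds; "joint_efforts": joint torques, N m; "eef_pos": TCP position; "tcp_rot": TCP orientation; "contact_force": force on the tool from outside, world axes, zero at the start; "wrist_torque": the same for the moment, N m; "opening": opening from 0.0 (shut) to 1.0 (fully open).
Only numpy, scipy, OpenCV 4.12 (cv2) and the standard library are available. Lean on these libraries where they do the work, as an engineer would, in place of code of your own. Each camera call takes 0.05 s, during which the arm holds its last target. There are 200 camera calls.

## Working session

There is one attempt and no reset: what is moved stays moved. The work goes in short steps, Python scripts to look and compute and a tool call to move; the robot and the scene stay as the last step left them, time stands still between calls to the robot, and variables do not carry over. Pictures are saved under pics/ and viewed, about 8 in all and at most 12, crops included, and the job is handed in when it is done.

Besides the shell and the picture viewer there is one more tool, called after "Call:" as name(argument=value, ...) on one line, values as JSON. play_rows: Moves the arm, as the interface text tells. Its arguments: {"type":"object","properties":{"targets":{"type":"array"},"newtons":{"type":"number"}},"required":["targets"]}

```bash
mkdir -p pics; ls
cat > h.py <<'E'
import numpy as np, cv2
from plant import ctrl
def cal(n):
    c=ctrl.calibration(n); return c, np.array(c["camera_from_world"])
def ray(n,u,v,z,C=None):
    c,T=C or cal(n); W=np.linalg.inv(T)
    d=W[:3,:3]@np.array([(u-c["cx"])/c["fx"],(v-c["cy"])/c["fy"],1]); o=W[:3,3]
    return o+d*(z-o[2])/d[2]
def proj(n,p,C=None):
    c,T=C or cal(n); q=T[:3,:3]@np.array(p)+T[:3,3]
    return q[0]/q[2]*c["fx"]+c["cx"], q[1]/q[2]*c["fy"]+c["cy"]
E
python3 - <<'E'
from h import *
print(ctrl.get_state())
for n in("top","side"):
    im=ctrl.read_camera(n); cv2.imwrite(f"pics/{n}0.png",im)
    c,T=cal(n); print(n,c["fx"],np.linalg.inv(T).round(3))
E
```

```text
pics
{'time': 0.0, 'qpos': array([-1.32801749e+00,  2.87182362e-01,  1.57818280e+00,  2.24179413e-05,
        1.27856683e+00, -1.50042057e-01]), 'dq': array([1.29256667e-03, 1.33488337e-03, 5.53170789e-05, 6.24821995e-04,
       1.52006484e-03, 2.80238246e-04]), 'joint_efforts': array([ 8.09274607e-04, -4.05979800e+01, -2.92624426e+01, -7.35828166e-05,
        5.90336698e-03,  6.87151967e-06]), 'eef_pos': array([ 0.25824875, -0.62300287,  0.25493282]), 'tcp_rot': array([-0.69348073, -0.13881613,  0.69354225, -0.13716304]), 'contact_force': array([-0.04496564, -0.25237738, -0.02659162]), 'wrist_torque': array([ 0.07368589, -0.03331413, -0.0052037 ]), 'opening': 0.9984584916327017}
top 385.3201751040817 [[-0.006 -0.99   0.142  0.349]
 [-1.     0.008  0.013 -0.002]
 [-0.014 -0.142 -0.99   1.425]
 [ 0.     0.     0.     1.   ]]
side 384.5096599389202 [[-0.942 -0.235  0.24   0.213]
 [-0.335  0.63  -0.7    1.028]
 [ 0.013 -0.74  -0.672  1.08 ]
 [ 0.     0.     0.     1.   ]]
```

View pics/top0.png

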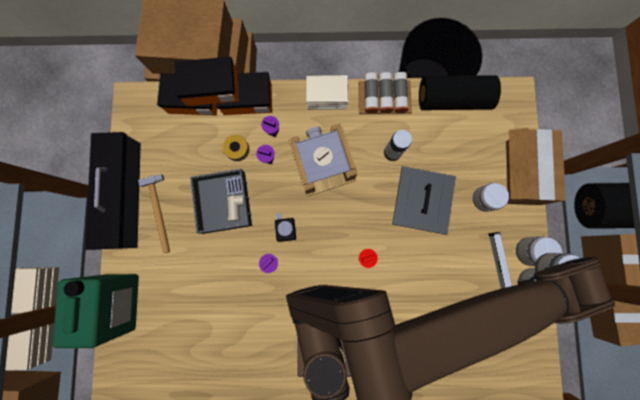

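View pics/side0.png

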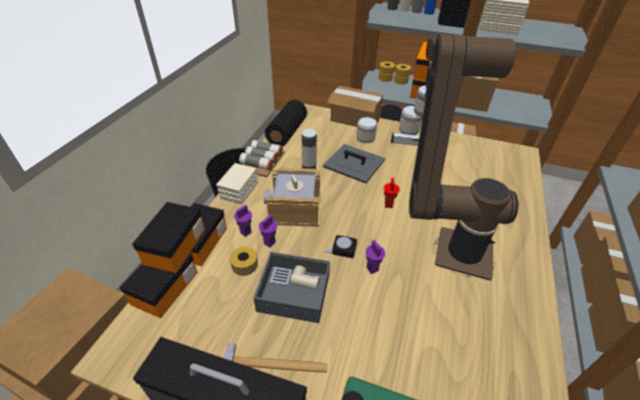

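Top picture: the candidates for the insert are the purple ones at (270,125), (265,154) and (268,263), the red one at (368,258), and the pale grey one in the gully at (323,156). By the description I choose the grey one. The crate is at (221,201), the lid at (425,200), and the tape at (285,228). Next is one close crop with edges measured.

Run:
```python
from h import *
im=cv2.imread("pics/top0.png")
def up(x0,y0,x1,y1,k): return cv2.resize(im[y0:y1,x0:x1],None,fx=k,fy=k,interpolation=cv2.INTER_CUBIC)
a=up(283,116,363,196,5); b=up(183,161,263,241,5); c=up(385,160,465,240,5)
bl=np.zeros((400,800,3),np.uint8)
cv2.imwrite("pics/crop.png",np.vstack([np.hstack([a,b])[:, :800],np.hstack([c[:200*2],bl[:,:400]])])[:600])
cv2.imwrite("pics/crop.png",cv2.resize(np.hstack([a,b]),(800,400)))
# insert disc
hsv=cv2.cvtColor(im,cv2.COLOR_BGR2HSV)
for (u,v) in [(323,156),(316,149),(330,162),(310,150),(220,190),(196,176),(410,190),(428,198),(404,225)]: print(u,v,im[v,u],hsv[v,u])
for p in [(323,156,.123),(221,201,.078),(425,200,.017),(285,228,.04),(399,135,.195),(490,190,.095),(268,263,.14),(368,258,.14),(265,154,.14)]: print(p,ray("top",*p).round(3))
```

```text
323 156 [72 80 83] [22 34 83]
316 149 [172 171 176] [174   7 176]
330 162 [172 166 169] [135   9 172]
310 150 [164 141 138] [117  40 164]
220 190 [100  94  92] [113  20 100]
196 176 [90 95 98] [19 21 98]
410 190 [94 90 85] [103  24  94]
428 198 [32 30 30] [120  16  32]
404 225 [95 89 88] [116  19  95]
(323, 156, 0.123) [ 0.661 -0.003  0.123]
(221, 201, 0.078) [0.513 0.358 0.078]
(425, 200, 0.017) [ 0.518 -0.376  0.017]
(285, 228, 0.04) [0.418 0.135 0.04 ]
(399, 135, 0.195) [ 0.712 -0.253  0.195]
(490, 190, 0.095) [ 0.541 -0.581  0.095]
(268, 263, 0.14) [0.298 0.181 0.14 ]
(368, 258, 0.14) [ 0.313 -0.148  0.14 ]
(265, 154, 0.14) [0.666 0.195 0.14 ]
```

View pics/crop.png

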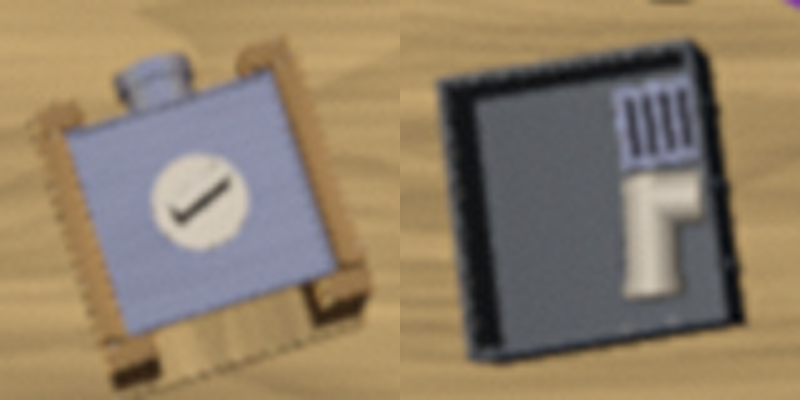

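The crop confirms the choice: a pale disc at about (323,156) with a fin running from (318,160) to (329,152), in a blue-grey flange. The crate's empty half is on the image's left, which is +y. Next I go above the gully.

```bash
cat >> h.py <<'E'
from scipy.spatial.transform import Rotation as R
def pose():
    s=ctrl.get_state(); M=R.from_quat(s["tcp_rot"]).as_matrix()
    return s,np.array(s["eef_pos"]),M,np.degrees(np.arctan2(M[1,1],M[0,1]))
E
python3 - <<'E'
from h import *
s,p,M,y=pose(); print(p.round(4),"tool x",M[:,0].round(3),"jaw deg",y, s["qpos"].round(3))
c,T=cal("wrist"); W=np.linalg.inv(T); print("cam in tool",(M.T@(W[:3,3]-p)).round(3),(M.T@W[:3,:3]).round(2),c["fx"])
P=[ray("top",191+0,177.4,.078),ray("top",242,170,.078),ray("top",251.4,225.4,.078),ray("top",198.6,233,.078)]
print(np.round(P,3),np.mean(P,0)); 
print([np.linalg.norm(P[i]-P[i-1]) .round(3) for i in range(4)])
print(ray("top",318,159.6,.15),ray("top",329,152,.15))
E
```

```text
[ 0.2583 -0.6231  0.2551] tool x [-0.001  0.002 -1.   ] jaw deg -67.49269346991505 [-1.328  0.287  1.578  0.     1.279 -0.15 ]
cam in tool [-0.118 -0.001 -0.078] [[-0.   -0.3   0.95]
 [ 1.    0.    0.  ]
 [-0.    0.95  0.3 ]] 284.69617811630417
[[0.598 0.468 0.078]
 [0.623 0.286 0.078]
 [0.426 0.249 0.078]
 [0.401 0.434 0.078]] [0.51197059 0.35940915 0.078     ]
[np.float64(0.201), np.float64(0.184), np.float64(0.201), np.float64(0.186)]
[0.64217895 0.01386342 0.15      ] [ 0.66817801 -0.02362199  0.15      ]
```

Call:
play_rows(targets=[{"delta_pos": [0.0, 0.0, 0.04], "delta_rot": [0, 0, 0], "claw": 85}, {"delta_pos": [0.0, 0.0, 0.08], "delta_rot": [0, 0, 0], "claw": 85}, {"delta_pos": [0.01, 0.02, 0.12], "delta_rot": [0, 0, 0], "claw": 85}, {"delta_pos": [0.03, 0.05, 0.13], "delta_rot": [0, 0, 0], "claw": 85}, {"delta_pos": [0.05, 0.08, 0.13], "delta_rot": [0, 0, 0], "claw": 85}, {"delta_pos": [0.08, 0.11, 0.13], "delta_rot": [0, 0, 0], "claw": 85}, {"delta_pos": [0.11, 0.14, 0.13], "delta_rot": [0, 0, 0], "claw": 85}, {"delta_pos": [0.14, 0.17, 0.13], "delta_rot": [0, 0, 0], "claw": 85}, {"delta_pos": [0.17, 0.2, 0.13], "delta_rot": [0, 0, 0], "claw": 85}, {"delta_pos": [0.2, 0.23, 0.13], "delta_rot": [0, 0, 0], "claw": 85}, {"delta_pos": [0.22, 0.26, 0.13], "delta_rot": [0, 0, 0], "claw": 85}, {"delta_pos": [0.24, 0.3, 0.13], "delta_rot": [0, 0, 0], "claw": 85}, {"delta_pos": [0.25, 0.34, 0.13], "delta_rot": [0, 0, 0], "claw": 85}, {"delta_pos": [0.27, 0.38, 0.13], "delta_rot": [0, 0, 0], "claw": 85}, {"delta_pos": [0.29, 0.42, 0.13], "delta_rot": [0, 0, 0], "claw": 85}, {"delta_pos": [0.3, 0.46, 0.13], "delta_rot": [0, 0, 0], "claw": 85}, {"delta_pos": [0.32, 0.5, 0.13], "delta_rot": [0, 0, 0], "claw": 85}, {"delta_pos": [0.33, 0.54, 0.13], "delta_rot": [0, 0, 0], "claw": 85}, {"delta_pos": [0.34, 0.58, 0.13], "delta_rot": [0, 0, 0], "claw": 85}, {"delta_pos": [0.34, 0.61, 0.13], "delta_rot": [0, 0, 0], "claw": 85}], newtons=110)

```text
time: 1.77
eef_pos: [0.5988, -0.0109, 0.384]
tcp_rot: [-0.693, -0.139, 0.694, -0.137]
contact_force: [0.6, 0.2, -1.0]
opening: 0.995
```

Run:
```python
from h import *
C=cal("wrist"); s,p,M,y=pose(); print(y, s["qpos"].round(3), s["time"])
im=ctrl.read_camera("wrist"); cv2.imwrite("pics/w1.png",im); np.save("w1.npy",C[1])
ga=proj("wrist",[.661,-.003,.123],C); print(ga)
```

```text
-67.48035269393762 [-0.188  0.051  1.614  0.002  1.478  0.989] 1.7667
(np.float64(330.9419494581589), np.float64(127.20651955114417))
```

View pics/w1.png

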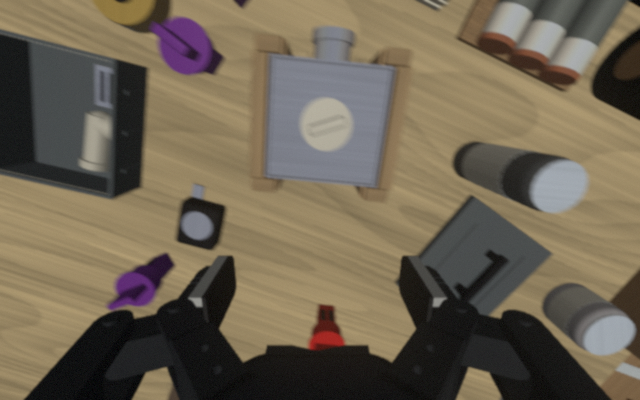

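The wrist view shows the pale disc at (327,124), with the fin ridge running from about (308,130) to (346,119). The tape at (200,225), spray can and lid are all clear of it. Next I measure the disc and fin precisely.

Run:
```python
from h import *
im=cv2.imread("pics/w1.png"); c,_=cal("wrist"); C=(c,np.load("w1.npy"))
a=im.astype(int); warm=(a[...,2]-a[...,0]>8)&(a.sum(2)>330); m=np.zeros(im.shape[:2],np.uint8); m[85:165,290:365]=warm[85:165,290:365]
n,l,st,ce=cv2.connectedComponentsWithStats(m); i=1+np.argmax(st[1:,4]); print(st[i],ce[i])
cn=max(cv2.findContours((l==i).astype(np.uint8),0,1)[0],key=len); e=cv2.fitEllipse(cn); print(e, ray("wrist",*e[0],.1235,C))
for dx in(-e[1][0]/2,e[1][0]/2): print(ray("wrist",e[0][0]+dx,e[0][1],.1235,C))
cr=cv2.resize(im[95:155,290:365],None,fx=8,fy=8,interpolation=cv2.INTER_CUBIC)
cr=cv2.normalize(cr,None,0,255,cv2.NORM_MINMAX); cv2.imwrite("pics/w1c.png",cr)
```

```text
[ 301   98   51   53 2083] [325.9212674  123.92654825]
((325.92303466796875, 123.9258041381836), (49.45587158203125, 51.802425384521484), 12.340951919555664) [0.66227392 0.00457904 0.1235    ]
[0.65011768 0.03383087 0.1235    ]
[ 0.67442526 -0.024661    0.1235    ]
```

View pics/w1c.png

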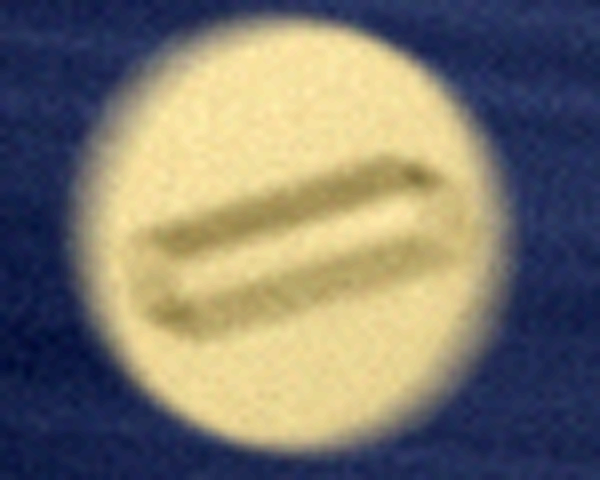

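Run:
```python
from h import *
c,_=cal("wrist"); C=(c,np.load("w1.npy"))
a=ray("wrist",310.6,128.75,.161,C); b=ray("wrist",343.75,120.6,.161,C)
print(a,b,(a+b)/2,np.linalg.norm(a-b),np.degrees(np.arctan2(*(b-a)[1::-1])))
W=np.linalg.inv(C[1]);print(W[:3,3])
# top-cam disc
im=cv2.imread("pics/top0.png").astype(int); w=(im[...,2]-im[...,0]>-2)&(im.sum(2)>400); m=np.zeros(w.shape,np.uint8); m[143:170,311:336]=w[143:170,311:336]
n,l,st,ce=cv2.connectedComponentsWithStats(m); i=1+np.argmax(st[1:,4]); print(st[i],ce[i]); x,y,ww,h=st[i][:4]; print(ray("top",x+(ww-1)/2,y+(h-1)/2,.1235))
```

```text
[0.65133007 0.02033657 0.161     ] [ 0.67436319 -0.01144149  0.161     ] [0.66284663 0.00444754 0.161     ] 0.039247547734652756 -54.06494460854169
[0.6706982  0.01933463 0.50204831]
[313 147  20  19 268] [322.47014925 155.85074627]
[ 0.66085903 -0.00145318  0.1235    ]
```

Call:
play_rows(targets=[{"delta_pos": [0.005, 0.0, -0.01], "delta_rot": [0, 0, 0.035], "claw": 50}, {"delta_pos": [0.01, 0.0, -0.02], "delta_rot": [0, 0, 0.07], "claw": 50}, {"delta_pos": [0.015, 0.0, -0.03], "delta_rot": [0, 0, 0.105], "claw": 50}, {"delta_pos": [0.02, 0.0, -0.04], "delta_rot": [0, 0, 0.14], "claw": 50}, {"delta_pos": [0.025, 0.005, -0.05], "delta_rot": [0, 0, 0.175], "claw": 50}, {"delta_pos": [0.03, 0.005, -0.06], "delta_rot": [0, 0, 0.21], "claw": 50}, {"delta_pos": [0.035, 0.005, -0.07], "delta_rot": [0, 0, 0.245], "claw": 50}, {"delta_pos": [0.04, 0.01, -0.08], "delta_rot": [0, 0, 0.28], "claw": 50}, {"delta_pos": [0.045, 0.01, -0.09], "delta_rot": [0, 0, 0.315], "claw": 50}, {"delta_pos": [0.05, 0.01, -0.1], "delta_rot": [0, 0, 0.35], "claw": 50}, {"delta_pos": [0.055, 0.01, -0.11], "delta_rot": [0, 0, 0.385], "claw": 50}, {"delta_pos": [0.06, 0.014, -0.12], "delta_rot": [0, 0, 0.42], "claw": 50}, {"delta_pos": [0.063, 0.014, -0.13], "delta_rot": [0, 0, 0.455], "claw": 50}, {"delta_pos": [0.063, 0.014, -0.14], "delta_rot": [0, 0, 0.49], "claw": 50}, {"delta_pos": [0.063, 0.014, -0.15], "delta_rot": [0, 0, 0.525], "claw": 50}, {"delta_pos": [0.063, 0.014, -0.16], "delta_rot": [0, 0, 0.56], "claw": 50}, {"delta_pos": [0.063, 0.014, -0.164], "delta_rot": [0, 0, 0.575], "claw": 50}, {"delta_pos": [0.063, 0.014, -0.164], "delta_rot": [0, 0, 0.575], "claw": 50}])

```text
time: 3.32
eef_pos: [0.6601, 0.0098, 0.2178]
tcp_rot: [0.316, 0.635, -0.322, 0.628]
contact_force: [-0.1, 0.5, -0.3]
opening: 0.586
```

Run:
```python
from h import *
C=cal("wrist"); s,p,M,y=pose(); print(p,y, s["qpos"].round(3), s["time"],M[:,0].round(3))
im=ctrl.read_camera("wrist"); cv2.imwrite("pics/w2.png",im); np.save("w2.npy",C[1])
for q in ([.6625,.0045,.161],[.661,-.0015,.161]): print(proj("wrist",q,C))
```

```text
[0.66008979 0.00975202 0.21776118] 36.41202628322175 [-0.137  0.292  1.642 -0.005  1.219 -0.771] 3.3167 [-0.012 -0.003 -1.   ]
(np.float64(315.62822086105405), np.float64(244.0191659116262))
(np.float64(308.6076365414754), np.float64(249.27003327235605))
```

View pics/w2.png

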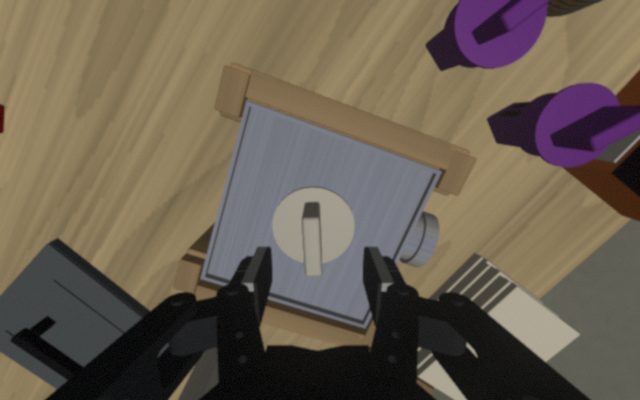

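The close wrist view shows the fin's top face from (311,218) to (313,275), between the open fingers at columns 262 and 372. It sits slightly left of the jaw's middle.

Run:
```python
from h import *
c,_=cal("wrist"); C=(c,np.load("w2.npy")); s,p,M,y=pose()
a=ray("wrist",313,275.5,.161,C); b=ray("wrist",311,218,.161,C); m=(a+b)/2
print(a,b,m,np.linalg.norm(a-b),np.degrees(np.arctan2(*(b-a)[1::-1])))
d=ray("wrist",313.5,226,.1235,C); print("disc",d)
print("tool frame offset fin", M.T@(m-p)); print("target delta",m-p)
```

```text
[ 0.67534122 -0.0160407   0.161     ] [0.64899877 0.01772193 0.161     ] [0.66216999 0.00084062 0.161     ] 0.042823354713132075 127.9622522056823
disc [0.66174445 0.00151579 0.1235    ]
tool frame offset fin [ 0.0578978  -0.00340682  0.00828881]
target delta [ 0.00155868 -0.00887205 -0.05789062]
```

Call:
play_rows(targets=[{"delta_pos": [0.001, -0.005, -0.01], "delta_rot": [0.001, -0.004, 0.009], "claw": 50}, {"delta_pos": [0.0015, -0.009, -0.02], "delta_rot": [0.001, -0.004, 0.009], "claw": 50}, {"delta_pos": [0.0015, -0.009, -0.03], "delta_rot": [0.001, -0.004, 0.009], "claw": 50}, {"delta_pos": [0.0015, -0.009, -0.04], "delta_rot": [0.001, -0.004, 0.009], "claw": 50}, {"delta_pos": [0.0015, -0.009, -0.05], "delta_rot": [0.001, -0.004, 0.009], "claw": 50}, {"delta_pos": [0.0015, -0.009, -0.058], "delta_rot": [0.001, -0.004, 0.009], "claw": 50}, {"delta_pos": [0.0015, -0.009, -0.063], "delta_rot": [0.001, -0.004, 0.009], "claw": 50}, {"delta_pos": [0.0015, -0.009, -0.063], "delta_rot": [0.001, -0.004, 0.009], "claw": 50}, {"delta_pos": [0.0015, -0.009, -0.063], "delta_rot": [0.001, -0.004, 0.009], "claw": 50}])

```text
time: 4.12
eef_pos: [0.6621, 0.0008, 0.1556]
tcp_rot: [0.311, 0.635, -0.31, 0.636]
contact_force: [-0.5, 0.2, 0.6]
opening: 0.588
```

Run:
```python
from h import *
s,p,M,y=pose(); print(p,y,M[:,0].round(4),s["qpos"].round(4),s["dq"].round(3),s["contact_force"],s["wrist_torque"])
```

```text
[0.6620506  0.00083652 0.15555584] 37.92266729348851 [ 0.0016  0.     -1.    ] [-1.5180e-01  3.5070e-01  1.6877e+00  3.0000e-04  1.1015e+00 -8.1380e-01] [ 0.    -0.016 -0.015 -0.     0.001  0.001] [-0.50984983  0.2295639   0.55765307] [-0.02791596  0.01699492  0.03613197]
```

Call:
play_rows(targets=[{"delta_pos": [0, 0, 0], "delta_rot": [0, 0, 0], "claw": 25}, {"delta_pos": [0, 0, 0], "delta_rot": [0, 0, 0], "claw": 5}, {"delta_pos": [0, 0, 0], "delta_rot": [0, 0, 0], "claw": 0}, {"delta_pos": [0, 0, 0], "delta_rot": [0, 0, 0], "claw": 0}, {"delta_pos": [0, 0, 0], "delta_rot": [0, 0, 0], "claw": 0}, {"delta_pos": [0, 0, 0], "delta_rot": [0, 0, 0], "claw": 0}, {"delta_pos": [0, 0, 0], "delta_rot": [0, 0, 0], "claw": 0}, {"delta_pos": [0, 0, 0], "delta_rot": [0, 0, 0], "claw": 0}], newtons=115)

```text
time: 4.78
eef_pos: [0.6618, 0.0004, 0.1566]
tcp_rot: [0.31, 0.635, -0.311, 0.636]
contact_force: [-5.2, -2.3, 5.7]
opening: 0.125
```

Run:
```python
from h import *
s,p,M,y=pose(); print(p,y,s["contact_force"],s["wrist_torque"],s["opening"]*85.4)
```

```text
[6.61762855e-01 4.03721550e-04 1.56648168e-01] 37.93530662370296 [-5.16868135 -2.25214697  5.69332691] [-0.30692377  0.76754179  0.07198468] 10.654302608449587
```

Call:
play_rows(targets=[{"delta_pos": [0, 0, 0], "delta_rot": [0, 0, 0.037], "claw": 0}, {"delta_pos": [0, 0, 0.0003], "delta_rot": [0, 0, 0.074], "claw": 0}, {"delta_pos": [0, 0, 0.0008], "delta_rot": [0, 0, 0.111], "claw": 0}, {"delta_pos": [0, 0, 0.0008], "delta_rot": [0, 0, 0.111], "claw": 0}, {"delta_pos": [0, 0, 0.0008], "delta_rot": [0, 0, 0.074], "claw": 0}, {"delta_pos": [0, 0, 0.0013], "delta_rot": [0, 0, 0.037], "claw": 0}, {"delta_pos": [0, 0, 0.0018], "delta_rot": [0, 0, 0], "claw": 0}, {"delta_pos": [0, 0, 0.0023], "delta_rot": [0, 0, -0.037], "claw": 0}, {"delta_pos": [0, 0, 0.0028], "delta_rot": [0, 0, -0.074], "claw": 0}, {"delta_pos": [0, 0, 0.0033], "delta_rot": [0, 0, -0.111], "claw": 0}, {"delta_pos": [0, 0, 0.0033], "delta_rot": [0, 0, -0.111], "claw": 0}, {"delta_pos": [0, 0, 0.0033], "delta_rot": [0, 0, -0.074], "claw": 0}, {"delta_pos": [0, 0, 0.0038], "delta_rot": [0, 0, -0.037], "claw": 0}, {"delta_pos": [0, 0, 0.0043], "delta_rot": [0, 0, 0], "claw": 0}, {"delta_pos": [0, 0, 0.0048], "delta_rot": [0, 0, 0.037], "claw": 0}, {"delta_pos": [0, 0, 0.0053], "delta_rot": [0, 0, 0.074], "claw": 0}, {"delta_pos": [0, 0, 0.0058], "delta_rot": [0, 0, 0.111], "claw": 0}, {"delta_pos": [0, 0, 0.0058], "delta_rot": [0, 0, 0.111], "claw": 0}])

```text
time: 6.28
eef_pos: [0.6613, 0.0003, 0.1609]
tcp_rot: [0.194, 0.68, -0.194, 0.68]
contact_force: [0.8, -1.9, -7.4]
opening: 0.122
```

Run:
```python
from h import *
s,p,M,y=pose(); print(p,y,M[:,0].round(4),s["contact_force"],s["wrist_torque"],s["opening"]*85.4)
im=ctrl.read_camera("side"); cv2.imwrite("pics/s2.png",cv2.resize(im[150:240,240:350],None,fx=5,fy=5,interpolation=cv2.INTER_CUBIC))
```

```text
[6.61263034e-01 2.54440991e-04 1.60885643e-01] 58.1613174645722 [-5.e-04 -9.e-04 -1.e+00] [ 0.81241221 -1.9195072  -7.39019918] [-0.19286151 -0.15852563  0.45623479] 10.386383244348735
```

Call:
play_rows(targets=[{"delta_pos": [0, 0, 0.0005], "delta_rot": [0, 0, -0.037], "claw": 0}, {"delta_pos": [0, 0, 0.001], "delta_rot": [0, 0, -0.074], "claw": 0}, {"delta_pos": [0, 0, 0.0016], "delta_rot": [0, 0, -0.111], "claw": 0}, {"delta_pos": [0, 0, 0.0022], "delta_rot": [0, 0, -0.148], "claw": 0}, {"delta_pos": [0, 0, 0.0028], "delta_rot": [0, 0, -0.185], "claw": 0}, {"delta_pos": [0, 0, 0.0034], "delta_rot": [0, 0, -0.222], "claw": 0}, {"delta_pos": [0, 0, 0.0034], "delta_rot": [0, 0, -0.185], "claw": 0}, {"delta_pos": [0, 0, 0.0038], "delta_rot": [0, 0, -0.148], "claw": 0}, {"delta_pos": [0, 0, 0.0044], "delta_rot": [0, 0, -0.111], "claw": 0}, {"delta_pos": [0, 0, 0.005], "delta_rot": [0, 0, -0.074], "claw": 0}, {"delta_pos": [0, 0, 0.0056], "delta_rot": [0, 0, -0.037], "claw": 0}, {"delta_pos": [0, 0, 0.0062], "delta_rot": [0, 0, 0], "claw": 0}, {"delta_pos": [0, 0, 0.0062], "delta_rot": [0, 0, -0.037], "claw": 0}, {"delta_pos": [0, 0, 0.0066], "delta_rot": [0, 0, -0.074], "claw": 0}, {"delta_pos": [0, 0, 0.0072], "delta_rot": [0, 0, -0.111], "claw": 0}, {"delta_pos": [0, 0, 0.0078], "delta_rot": [0, 0, -0.148], "claw": 0}, {"delta_pos": [0, 0, 0.0084], "delta_rot": [0, 0, -0.185], "claw": 0}, {"delta_pos": [0, 0, 0.009], "delta_rot": [0, 0, -0.222], "claw": 0}, {"delta_pos": [0, 0, 0.009], "delta_rot": [0, 0, -0.222], "claw": 0}])

```text
time: 7.92
eef_pos: [0.6615, 0.0006, 0.1694]
tcp_rot: [0.418, 0.571, -0.417, 0.57]
contact_force: [2.8, -0.7, -6.0]
opening: 0.117
```

Run:
```python
from h import *
s,p,M,y=pose(); print(p,y,s["qpos"].round(3),s["contact_force"],s["wrist_torque"],s["opening"]*85.4)
C=cal("wrist"); np.save("w3.npy",C[1]); im=ctrl.read_camera("wrist"); cv2.imwrite("pics/w3.png",im)
```

```text
[6.61496871e-01 5.87593985e-04 1.69358661e-01] 17.611812835456096 [-1.520e-01  3.360e-01  1.680e+00  1.000e-03  1.126e+00 -4.600e-01] [ 2.79190085 -0.67492433 -6.04458052] [-0.19148018 -0.52022893 -0.41726334] 10.005227500203613
```

View pics/w3.png

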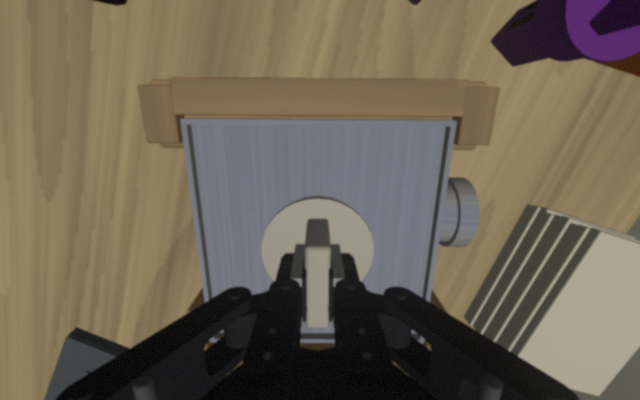

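The wrist view shows the fin held between the pads at (317,265) and the insert's flange at columns 262–375. I check for slip by comparing that with the width expected if the insert rose with the gripper.

Run:
```python
from h import *
c,_=cal("wrist"); C=(c,np.load("w3.npy")); s,p,M,y=pose()
for dz in (0,.004,.008,.0128):
    t=np.linspace(0,2*np.pi,200); ctr=np.array([.6615,.0006,.1235+dz])
    P=np.array([proj("wrist",ctr+.033*np.array([np.cos(a),np.sin(a),0]),C) for a in t]); print(dz,P[:,0].min().round(1),P[:,0].max().round(1),P[:,1].min().round(1))
im=cv2.imread("pics/w3.png").astype(int)
w=(im[...,2]-im[...,0]>5)&(im.sum(2)>300)
r=np.where(w[240,200:440])[0]+200; print(r.min(),r.max()); 
for v in(225,232,240,248): r=np.where(w[v,200:440])[0]+200; print(v,r.min(),r.max())
r=np.where(w[150:300,318])[0]+150; print(r.min())
# flange edges of gully at row 200
```

```text
0 264.4 369.0 192.8
0.004 263.3 370.2 194.6
0.008 262.0 371.3 196.5
0.0128 260.5 372.8 198.9
263 372
225 268 366
232 265 369
240 263 372
248 262 439
198
```

Call:
play_rows(targets=[{"delta_pos": [0, 0, 0.0005], "delta_rot": [0, 0, 0.037], "claw": 0}, {"delta_pos": [0, 0, 0.001], "delta_rot": [0, 0, 0.074], "claw": 0}, {"delta_pos": [0, 0, 0.0016], "delta_rot": [0, 0, 0.111], "claw": 0}, {"delta_pos": [0, 0, 0.0022], "delta_rot": [0, 0, 0.148], "claw": 0}, {"delta_pos": [0, 0, 0.0028], "delta_rot": [0, 0, 0.185], "claw": 0}, {"delta_pos": [0, 0, 0.0034], "delta_rot": [0, 0, 0.222], "claw": 0}, {"delta_pos": [0, 0, 0.0034], "delta_rot": [0, 0, 0.185], "claw": 0}, {"delta_pos": [0, 0, 0.0038], "delta_rot": [0, 0, 0.148], "claw": 0}, {"delta_pos": [0, 0, 0.0044], "delta_rot": [0, 0, 0.111], "claw": 0}, {"delta_pos": [0, 0, 0.005], "delta_rot": [0, 0, 0.074], "claw": 0}, {"delta_pos": [0, 0, 0.0056], "delta_rot": [0, 0, 0.037], "claw": 0}, {"delta_pos": [0, 0, 0.0062], "delta_rot": [0, 0, 0], "claw": 0}, {"delta_pos": [0, 0, 0.0062], "delta_rot": [0, 0, 0.037], "claw": 0}, {"delta_pos": [0, 0, 0.0066], "delta_rot": [0, 0, 0.074], "claw": 0}, {"delta_pos": [0, 0, 0.0072], "delta_rot": [0, 0, 0.111], "claw": 0}, {"delta_pos": [0, 0, 0.0078], "delta_rot": [0, 0, 0.148], "claw": 0}, {"delta_pos": [0, 0, 0.0084], "delta_rot": [0, 0, 0.185], "claw": 0}, {"delta_pos": [0, 0, 0.009], "delta_rot": [0, 0, 0.222], "claw": 0}, {"delta_pos": [0, 0, 0.009], "delta_rot": [0, 0, 0.222], "claw": 0}])

```text
time: 9.55
eef_pos: [0.6618, 0.0003, 0.1798]
tcp_rot: [0.195, 0.68, -0.195, 0.68]
contact_force: [-0.8, -1.1, -0.6]
opening: 0.12
```

Run:
```python
from h import *
s,p,M,y=pose(); print(p,y,s["qpos"].round(3),s["contact_force"],s["wrist_torque"],s["opening"]*85.4)
```

```text
[6.61824150e-01 3.06125301e-04 1.79769652e-01] 58.041133277299245 [-0.153  0.325  1.673  0.     1.144 -1.166] [-0.80250321 -1.12933697 -0.60489329] [-0.1766865   0.16846871 -0.04906892] 10.238927022604592
```

Call:
play_rows(targets=[{"delta_pos": [0, 0, 0.0005], "delta_rot": [0, 0, -0.037], "claw": 0}, {"delta_pos": [0, 0, 0.001], "delta_rot": [0, 0, -0.074], "claw": 0}, {"delta_pos": [0, 0, 0.0016], "delta_rot": [0, 0, -0.111], "claw": 0}, {"delta_pos": [0, 0, 0.0022], "delta_rot": [0, 0, -0.074], "claw": 0}, {"delta_pos": [0, 0, 0.003], "delta_rot": [0, 0, -0.037], "claw": 0}, {"delta_pos": [0, 0, 0.005], "delta_rot": [0, 0, 0], "claw": 0}, {"delta_pos": [0, 0, 0.01], "delta_rot": [0, 0, 0], "claw": 0}, {"delta_pos": [0, 0, 0.02], "delta_rot": [0, 0, 0], "claw": 0}, {"delta_pos": [0, 0, 0.035], "delta_rot": [0, 0, 0], "claw": 0}, {"delta_pos": [0, 0, 0.05], "delta_rot": [0, 0, 0], "claw": 0}, {"delta_pos": [0, 0, 0.065], "delta_rot": [0, 0, 0], "claw": 0}, {"delta_pos": [0, 0, 0.08], "delta_rot": [0, 0, 0], "claw": 0}, {"delta_pos": [0, 0, 0.095], "delta_rot": [0, 0, 0], "claw": 0}, {"delta_pos": [0, 0, 0.11], "delta_rot": [0, 0, 0], "claw": 0}, {"delta_pos": [0, 0, 0.125], "delta_rot": [0, 0, 0], "claw": 0}, {"delta_pos": [0, 0, 0.14], "delta_rot": [0, 0, 0], "claw": 0}, {"delta_pos": [0, 0, 0.15], "delta_rot": [0, 0, 0], "claw": 0}, {"delta_pos": [0, 0, 0.15], "delta_rot": [0, 0, 0], "claw": 0}, {"delta_pos": [0, 0, 0.15], "delta_rot": [0, 0, 0], "claw": 0}])

```text
time: 11.13
eef_pos: [0.6619, 0.0006, 0.3307]
tcp_rot: [0.195, 0.679, -0.195, 0.68]
contact_force: [0.9, -0.3, -3.5]
opening: 0.12
```

```bash
cat >> h.py <<'E'
D,L1,L2,DZ=.1,.4218,.58,.018   # arm model: lateral offset, links, shoulder height minus tool length
def fk(q,t,L1=L1,L2=L2,H=None,D=D):
    H=DZ+t if H is None else H
    A=R.from_euler('z',q[0])*R.from_euler('y',q[1]); B=A*R.from_euler('y',q[2])
    w=R.from_euler('z',q[0]).apply([0,D,H])+A.apply([0,0,L1])+B.apply([0,0,L2])
    E=B*R.from_euler('z',q[3])*R.from_euler('y',q[4])*R.from_euler('z',q[5]); 
    return w+E.apply([0,0,t]),E   # E z axis = tool x
E
python3 - <<'E'
from h import *
s,p,M,y=pose(); print(p,y,M.round(3),s["qpos"].round(3),s["contact_force"],s["opening"]*85.4)
np.set_printoptions(suppress=True,precision=4)
Q=[[-1.328017,.287182,1.578183,0,1.278567,-.15004],[-.188,.051,1.614,.002,1.478,.989],[-.1518,.3507,1.6877,.0003,1.1015,-.8138],list(s["qpos"])]
P=[[.25825,-.6230,.25493],[.5988,-.0109,.384],[.66205,.00084,.15556],list(p)]
from scipy.optimize import least_squares
f=lambda x:np.ravel([fk(q,.25,x[0],x[1],x[2]+.25,x[3])[0]-np.array(pp) for q,pp in zip(Q,P)])
r=least_squares(f,[.42,.58,.018,.1]); print(r.x,r.fun.round(4)); print(fk(Q[3],.25)[1].as_matrix())
im=ctrl.read_camera("wrist"); cv2.imwrite("pics/w4.png",im)
im=ctrl.read_camera("side"); cv2.imwrite("pics/s4.png",im)
E
```

```text
[6.61901600e-01 5.72320528e-04 3.30653562e-01] 57.964538771786756 [[ 0.001  0.53   0.848]
 [ 0.     0.848 -0.53 ]
 [-1.     0.001  0.001]] [-1.520e-01  2.120e-01  1.531e+00  1.000e-03  1.397e+00 -1.164e+00] [ 0.87411789 -0.25542135 -3.4578363 ] 10.225697241554
[0.4193 0.5726 0.0192 0.1008] [-0.0002  0.0007  0.0002  0.0008 -0.      0.0001  0.0012 -0.0002 -0.0006
 -0.0014  0.0002  0.0003]
[[-0.5304 -0.8477  0.0014]
 [-0.8477  0.5304  0.0004]
 [-0.0011 -0.001  -1.    ]]
```

View pics/s4.png

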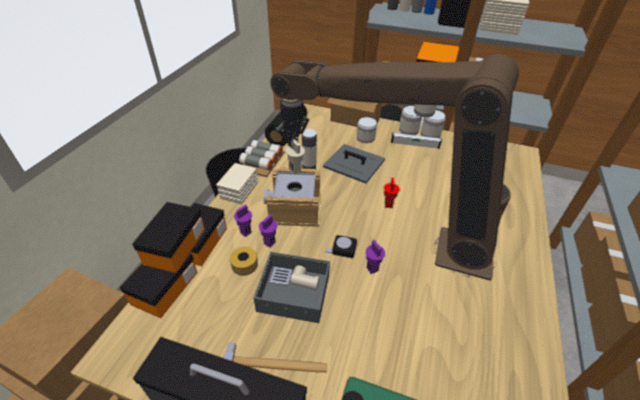

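The side view shows the insert hanging out at (296,155) and the gully down with its open mouth at (295,187). Next I check reachability of the laying-down tilt with the fitted arm model, since the tool length is still unknown.

```bash
cat >> h.py <<'E'
from scipy.optimize import least_squares
LO=np.array([-2.77,-.9,.21,-1.53,.24,-2.84]);HI=np.array([2.77,2.22,2.48,4.67,2.81,2.84])
def ik(p,M,q0,t):
    E0=np.column_stack([-M[:,1],-M[:,2],M[:,0]])
    def f(q):
        a,E=fk(q,t,.4193,.5726,.0192+t,.1008); return np.r_[(a-p)*5,(R.from_matrix(E0).inv()*E).as_rotvec()]
    r=least_squares(f,np.clip(q0,LO+.01,HI-.01),bounds=(LO,HI)); return r.x,np.abs(r.fun).max()
def lean(F,phi,th,h=0):  # TCP pose with the insert leaning th towards phi, foot edge at height h
    u=np.array([np.cos(phi),np.sin(phi),0]); a=np.sin(th)*u+[0,0,np.cos(th)]
    p=np.array([*F,h+.017*np.sin(th)])-.017*np.cos(th)*u+.017*u+.129*a
    x=-a; y=np.array([-np.sin(phi),np.cos(phi),0]); return p,np.column_stack([x,y,np.cross(x,y)])
E
python3 - <<'E'
from h import *
np.set_printoptions(suppress=True,precision=2)
s,p,M,y=pose()
for phi in (-90,-60,-40):
  for t in (.2,.27,.33):
    q=s["qpos"]; o=[]
    for th in (0,25,50,60):
        q,e=ik(*lean((.46,-.08),np.radians(phi),np.radians(th),.01),q,t); o.append((q,round(e,3)))
    print(phi,t,o[0],o[2],o[3])
print(lean((.46,-.08),np.radians(-60),0,.01)[0], [ray("top",u,v,.1).round(3) for u,v in((355,180),(316,193))])
E
```

```text
-90 0.2 (array([-0.39, -0.08,  2.2 , -0.  ,  1.02, -0.39]), np.float64(0.0)) (array([-0.81,  0.33,  1.97,  0.56,  1.56, -1.03]), np.float64(0.0)) (array([-0.85,  0.45,  1.91,  0.61,  1.67, -1.09]), np.float64(0.0))
-90 0.27 (array([-0.39, -0.08,  2.2 , -0.  ,  1.02, -0.39]), np.float64(0.0)) (array([-0.87,  0.43,  1.89,  0.51,  1.56, -1.08]), np.float64(0.0)) (array([-0.92,  0.58,  1.8 ,  0.56,  1.68, -1.14]), np.float64(0.0))
-90 0.33 (array([-0.39, -0.08,  2.2 , -0.  ,  1.02, -0.39]), np.float64(0.0)) (array([-0.92,  0.53,  1.8 ,  0.48,  1.57, -1.12]), np.float64(0.0)) (array([-0.96,  0.7 ,  1.69,  0.52,  1.7 , -1.17]), np.float64(0.0))
-60 0.2 (array([-0.39, -0.08,  2.2 , -0.  ,  1.02, -0.91]), np.float64(0.0)) (array([-0.63,  0.51,  1.73,  0.32,  1.73, -1.24]), np.float64(0.0)) (array([-0.65,  0.63,  1.64,  0.36,  1.86, -1.26]), np.float64(0.0))
-60 0.27 (array([-0.39, -0.08,  2.2 , -0.  ,  1.02, -0.91]), np.float64(0.0)) (array([-0.66,  0.63,  1.6 ,  0.3 ,  1.74, -1.26]), np.float64(0.0)) (array([-0.68,  0.78,  1.48,  0.33,  1.88, -1.28]), np.float64(0.0))
-60 0.33 (array([-0.39
[... 218 characters left out ...]
0.08,  2.2 , -0.  ,  1.02, -1.26]), np.float64(0.0)) (array([-0.5 ,  0.58,  1.61,  0.15,  1.81, -1.41]), np.float64(0.0)) (array([-0.51,  0.71,  1.51,  0.17,  1.95, -1.41]), np.float64(0.0))
-40 0.27 (array([-0.39, -0.08,  2.2 , -0.  ,  1.02, -1.26]), np.float64(0.0)) (array([-0.52,  0.72,  1.46,  0.14,  1.83, -1.42]), np.float64(0.0)) (array([-0.53,  0.87,  1.32,  0.16,  1.98, -1.42]), np.float64(0.0))
-40 0.33 (array([-0.39, -0.08,  2.2 , -0.  ,  1.02, -1.26]), np.float64(0.0)) (array([-0.53,  0.83,  1.31,  0.14,  1.86, -1.42]), np.float64(0.0)) (array([-0.54,  1.02,  1.13,  0.16,  2.03, -1.42]), np.float64(0.0))
[ 0.46 -0.08  0.14] [array([ 0.58, -0.11,  0.1 ]), array([0.54, 0.02, 0.1 ])]
```

Call:
play_rows(targets=[{"delta_pos": [-0.01, -0.004, 0], "delta_rot": [0, 0, -0.015], "claw": 0}, {"delta_pos": [-0.03, -0.012, 0], "delta_rot": [0, 0, -0.03], "claw": 0}, {"delta_pos": [-0.05, -0.02, 0], "delta_rot": [0, 0, -0.05], "claw": 0}, {"delta_pos": [-0.07, -0.028, 0], "delta_rot": [0, 0, -0.07], "claw": 0}, {"delta_pos": [-0.09, -0.036, 0], "delta_rot": [0, 0, -0.09], "claw": 0}, {"delta_pos": [-0.11, -0.044, 0], "delta_rot": [0, 0, -0.11], "claw": 0}, {"delta_pos": [-0.13, -0.052, 0], "delta_rot": [0, 0, -0.13], "claw": 0}, {"delta_pos": [-0.15, -0.06, 0], "delta_rot": [0, 0, -0.145], "claw": 0}, {"delta_pos": [-0.17, -0.068, -0.005], "delta_rot": [0, 0, -0.155], "claw": 0}, {"delta_pos": [-0.185, -0.074, -0.015], "delta_rot": [0, 0, -0.155], "claw": 0}, {"delta_pos": [-0.195, -0.079, -0.03], "delta_rot": [0, 0, -0.155], "claw": 0}, {"delta_pos": [-0.202, -0.081, -0.045], "delta_rot": [0, 0, -0.155], "claw": 0}, {"delta_pos": [-0.202, -0.081, -0.06], "delta_rot": [0, 0, -0.155], "claw": 0}, {"delta_pos": [-0.202, -0.081, -0.07], "delta_rot": [0, 0, -0.155], "claw": 0}, {"delta_pos": [-0.202, -0.081, -0.07], "delta_rot": [0, 0, -0.155], "claw": 0}])

```text
time: 12.48
eef_pos: [0.4574, -0.0797, 0.2547]
tcp_rot: [0.353, 0.616, -0.353, 0.609]
contact_force: [-0.7, -0.8, -3.2]
opening: 0.118
```

```bash
cat >> h.py <<'E'
def need(p1,M1):
    s,p,M,y=pose(); return (p1-p).round(4),(R.from_matrix(M1@M.T).as_rotvec()/np.pi).round(4)
E
python3 - <<'E'
from h import *
s,p,M,y=pose(); print(p,y,M[:,0].round(3),s["contact_force"],s["opening"]*85.4)
for th in(25,50): print(th,need(*lean((.46,-.08),np.radians(-60),np.radians(th),.04)),lean((.46,-.08),np.radians(-60),np.radians(th),0)[0])
E
```

```text
[ 0.45743174 -0.07973669  0.2546543 ] 30.06110365965119 [-0.008  0.005 -1.   ] [-0.67999135 -0.82092701 -3.23837487] 10.058850171135562
25 (array([ 0.0306, -0.0489, -0.0906]), array([ 0.1188,  0.0669, -0.0007])) [ 0.48805526 -0.12859314  0.12409821]
50 (array([ 0.055 , -0.0911, -0.1187]), array([ 0.239 ,  0.1365, -0.001 ])) [ 0.51244617 -0.17083943  0.09594236]
```

Call:
play_rows(targets=[{"delta_pos": [0.006, -0.01, -0.01], "delta_rot": [0.024, 0.0137, 0], "claw": 0}, {"delta_pos": [0.012, -0.02, -0.022], "delta_rot": [0.048, 0.0273, 0], "claw": 0}, {"delta_pos": [0.018, -0.03, -0.034], "delta_rot": [0.072, 0.041, 0], "claw": 0}, {"delta_pos": [0.024, -0.04, -0.046], "delta_rot": [0.096, 0.0546, 0], "claw": 0}, {"delta_pos": [0.03, -0.049, -0.058], "delta_rot": [0.12, 0.068, -0.0005], "claw": 0}, {"delta_pos": [0.036, -0.058, -0.07], "delta_rot": [0.144, 0.082, -0.0005], "claw": 0}, {"delta_pos": [0.042, -0.067, -0.082], "delta_rot": [0.168, 0.0955, -0.001], "claw": 0}, {"delta_pos": [0.047, -0.076, -0.094], "delta_rot": [0.192, 0.109, -0.001], "claw": 0}, {"delta_pos": [0.051, -0.084, -0.106], "delta_rot": [0.216, 0.123, -0.001], "claw": 0}, {"delta_pos": [0.055, -0.091, -0.115], "delta_rot": [0.239, 0.1365, -0.001], "claw": 0}, {"delta_pos": [0.055, -0.091, -0.118], "delta_rot": [0.239, 0.1365, -0.001], "claw": 0}, {"delta_pos": [0.055, -0.091, -0.118], "delta_rot": [0.239, 0.1365, -0.001], "claw": 0}])

```text
time: 13.48
eef_pos: [0.5127, -0.1713, 0.1345]
tcp_rot: [0.47, 0.814, -0.172, 0.296]
contact_force: [-1.1, 0.6, -3.0]
opening: 0.117
```

Run:
```python
from h import *
s,p,M,y=pose(); print(p,y,M.round(3),s["qpos"].round(3),s["contact_force"],s["wrist_torque"],s["opening"]*85.4)
print(need(*lean((.46,-.08),np.radians(-60),np.radians(50),0)))
q=s["qpos"]; r=least_squares(lambda t:fk(q,t[0],.4193,.5726,.0192+t[0],.1008)[0]-p,[.25]); print("t",r.x,r.fun.round(4))
im=ctrl.read_camera("side"); cv2.imwrite("pics/s5.png",cv2.resize(im[110:270,280:440],None,fx=3.5,fy=3.5,interpolation=cv2.INTER_CUBIC))
```

```text
[ 0.51266592 -0.17134763  0.13446041] 29.94639903493333 [[-0.383  0.866  0.32 ]
 [ 0.663  0.499 -0.558]
 [-0.643 -0.002 -0.766]] [-0.64   0.51   1.678  0.314  1.774 -1.233] [-1.14619665  0.56399951 -2.9910001 ] [-0.79543841 -0.38265071  0.05251194] 9.993941641577187
(array([-0.0002,  0.0005, -0.0385]), array([ 0.0002, -0.0004,  0.0003]))
t [0.22513404] [-0.      0.0002 -0.0004]
```

View pics/s5.png

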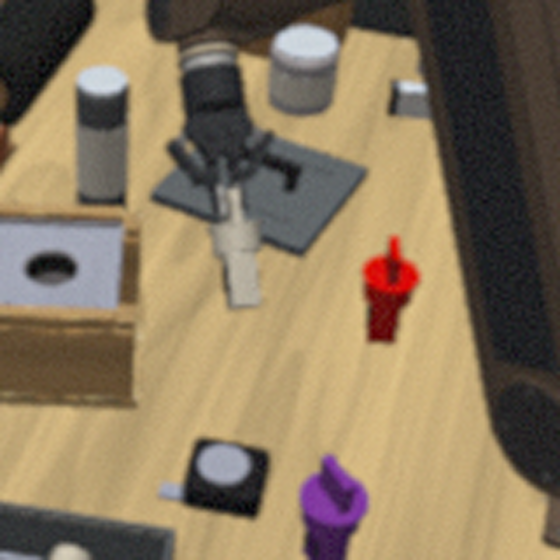

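The side view shows the insert held and leaning, its foot at (243,300) in the crop over clear bench between the cradle and the lid. Next I lower it.

Call:
play_rows(targets=[{"delta_pos": [0, 0, -0.008], "delta_rot": [0, 0, 0], "claw": 0}, {"delta_pos": [0, 0, -0.016], "delta_rot": [0, 0, 0], "claw": 0}, {"delta_pos": [0, 0, -0.024], "delta_rot": [0, 0, 0], "claw": 0}, {"delta_pos": [0, 0, -0.03], "delta_rot": [0, 0, 0], "claw": 0}, {"delta_pos": [0, 0, -0.034], "delta_rot": [0, 0, 0], "claw": 0}, {"delta_pos": [0, 0, -0.036], "delta_rot": [0, 0, 0], "claw": 0}, {"delta_pos": [0, 0, -0.0375], "delta_rot": [0, 0, 0], "claw": 0}, {"delta_pos": [0, 0, -0.0385], "delta_rot": [0, 0, 0], "claw": 0}, {"delta_pos": [0, 0, -0.0385], "delta_rot": [0, 0, 0], "claw": 0}, {"delta_pos": [0, 0, -0.0385], "delta_rot": [0, 0, 0], "claw": 0}])

```text
time: 14.37
eef_pos: [0.513, -0.171, 0.0979]
tcp_rot: [0.47, 0.813, -0.172, 0.297]
contact_force: [0.0, 0.1, -2.7]
opening: 0.117
```

Call:
play_rows(targets=[{"delta_pos": [0, 0, -0.0015], "delta_rot": [0, 0, 0], "claw": 0}, {"delta_pos": [0, 0, -0.003], "delta_rot": [0, 0, 0], "claw": 0}, {"delta_pos": [0, 0, -0.0035], "delta_rot": [0, 0, 0], "claw": 0}, {"delta_pos": [0, 0, -0.0035], "delta_rot": [0, 0, 0], "claw": 0}])

```text
time: 14.7
eef_pos: [0.5129, -0.171, 0.0942]
tcp_rot: [0.47, 0.814, -0.172, 0.297]
contact_force: [-0.4, -1.2, -2.5]
opening: 0.117
```

Call:
play_rows(targets=[{"delta_pos": [0, 0, -0.001], "delta_rot": [0, 0, 0], "claw": 0}, {"delta_pos": [0, 0, -0.002], "delta_rot": [0, 0, 0], "claw": 0}, {"delta_pos": [0, 0, -0.003], "delta_rot": [0, 0, 0], "claw": 0}, {"delta_pos": [0, 0, -0.003], "delta_rot": [0, 0, 0], "claw": 0}])

```text
time: 15.03
eef_pos: [0.5132, -0.1714, 0.0923]
tcp_rot: [0.47, 0.814, -0.171, 0.297]
contact_force: [-0.5, -1.8, 2.1]
opening: 0.117
```

Run:
```python
from h import *
s,p,M,y=pose(); print(p,s["contact_force"],s["wrist_torque"])
im=ctrl.read_camera("side"); cv2.imwrite("pics/s6.png",cv2.resize(im[140:220,320:400],None,fx=6,fy=6,interpolation=cv2.INTER_CUBIC))
```

```text
[ 0.51320845 -0.1713604   0.09228566] [-0.51479244 -1.76694206  2.09446066] [-0.24621214  0.03725429  0.09790268]
```

View pics/s6.png

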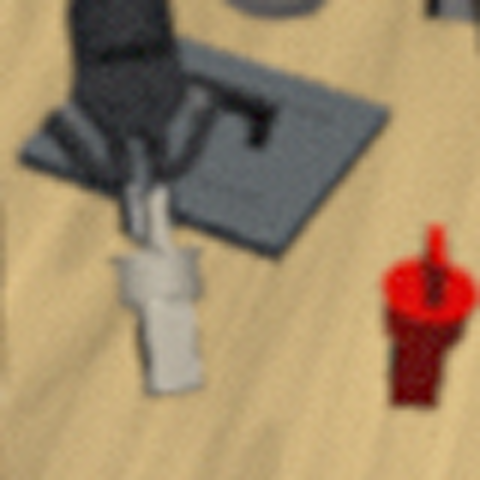

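The image shows the foot's edge down at (175,390), and the force change of about 4.6 N confirms contact. Next I release.

Call:
play_rows(targets=[{"delta_pos": [0, 0, 0], "delta_rot": [0, 0, 0], "claw": 40}, {"delta_pos": [0, 0, 0], "delta_rot": [0, 0, 0], "claw": 40}, {"delta_pos": [0, 0, 0], "delta_rot": [0, 0, 0], "claw": 40}, {"delta_pos": [0, 0, 0], "delta_rot": [0, 0, 0], "claw": 40}, {"delta_pos": [0, 0, 0], "delta_rot": [0, 0, 0], "claw": 40}, {"delta_pos": [0, 0, 0], "delta_rot": [0, 0, 0], "claw": 40}, {"delta_pos": [0, 0, 0], "delta_rot": [0, 0, 0], "claw": 40}, {"delta_pos": [0, 0, 0], "delta_rot": [0, 0, 0], "claw": 40}], newtons=60)

```text
time: 15.75
eef_pos: [0.5132, -0.1712, 0.0922]
tcp_rot: [0.47, 0.814, -0.171, 0.297]
contact_force: [-0.1, 0.0, 0.1]
opening: 0.465
```

Run:
```python
from h import *
s,p,M,y=pose(); print(p,s["contact_force"],s["opening"]*85.4)
p1=p-M[:,0]*.12; print("retreat along tool",p1-p)
# then upright over the cup at height
x=np.array([0,0,-1.]); yy=M[:,1].copy(); yy[2]=0; yy/=np.linalg.norm(yy); M1=np.column_stack([x,yy,np.cross(x,yy)])
print(need(np.array([.475,-.12,.24]),M1))
im=ctrl.read_camera("side"); cv2.imwrite("pics/s7.png",cv2.resize(im[140:220,320:400],None,fx=6,fy=6,interpolation=cv2.INTER_CUBIC))
```

```text
[ 0.51316973 -0.17124537  0.09220371] [-0.08459365  0.04343347  0.11727304] 39.68973431377613
retreat along tool [ 0.04591651 -0.07955893  0.07721431]
(array([-0.0382,  0.0512,  0.1478]), array([-0.2403, -0.1387, -0.    ]))
```

View pics/s7.png

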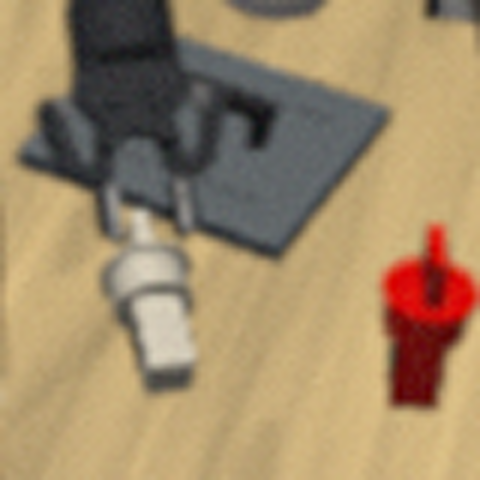

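The image shows the insert lying at (150,320) in the crop, on a cup face with the fin towards the open fingers, and the contact force is zero. Next I retreat and come upright above it.

Call:
play_rows(targets=[{"delta_pos": [0.008, -0.013, 0.013], "delta_rot": [0, 0, 0], "claw": 40}, {"delta_pos": [0.02, -0.035, 0.034], "delta_rot": [0, 0, 0], "claw": 40}, {"delta_pos": [0.035, -0.06, 0.058], "delta_rot": [0, 0, 0], "claw": 40}, {"delta_pos": [0.035, -0.05, 0.075], "delta_rot": [-0.024, -0.0139, 0], "claw": 50}, {"delta_pos": [0.03, -0.04, 0.09], "delta_rot": [-0.048, -0.0278, 0], "claw": 60}, {"delta_pos": [0.025, -0.03, 0.105], "delta_rot": [-0.072, -0.0417, 0], "claw": 60}, {"delta_pos": [0.015, -0.02, 0.11], "delta_rot": [-0.096, -0.0556, 0], "claw": 60}, {"delta_pos": [0.005, -0.01, 0.11], "delta_rot": [-0.12, -0.0695, 0], "claw": 60}, {"delta_pos": [-0.005, 0.01, 0.11], "delta_rot": [-0.144, -0.0834, 0], "claw": 60}, {"delta_pos": [-0.012, 0.02, 0.11], "delta_rot": [-0.168, -0.0973, 0], "claw": 60}, {"delta_pos": [-0.02, 0.03, 0.11], "delta_rot": [-0.192, -0.1112, 0], "claw": 60}, {"delta_pos": [-0.025, 0.04, 0.11], "delta_rot": [-0.216, -0.1251, 0], "claw": 60}, {"delta_pos": [-0.028, 0.046, 0.11], "delta_rot": [-0.24, -0.1387, 0], "claw": 60}, {"delta_pos": [-0.028, 0.046, 0.11], "delta_rot": [-0.24, -0.1387, 0], "claw": 60}, {"delta_pos": [-0.028, 0.046, 0.11], "delta_rot": [-0.24, -0.1387, 0], "claw": 60}])

```text
time: 17.05
eef_pos: [0.4848, -0.1244, 0.2026]
tcp_rot: [0.354, 0.613, -0.352, 0.612]
contact_force: [0.6, -0.8, -0.6]
opening: 0.699
```

Run:
```python
from h import *
s,p,M,y=pose(); print(p,y,M[:,0].round(3),s["opening"]*85.4)
C=cal("wrist"); np.save("w5.npy",C[1]); im=ctrl.read_camera("wrist"); cv2.imwrite("pics/w5.png",im)
```

```text
[ 0.48481631 -0.12438706  0.20255226] 30.105179803625546 [-0.     0.002 -1.   ] 59.71566534539299
```

View pics/w5.png

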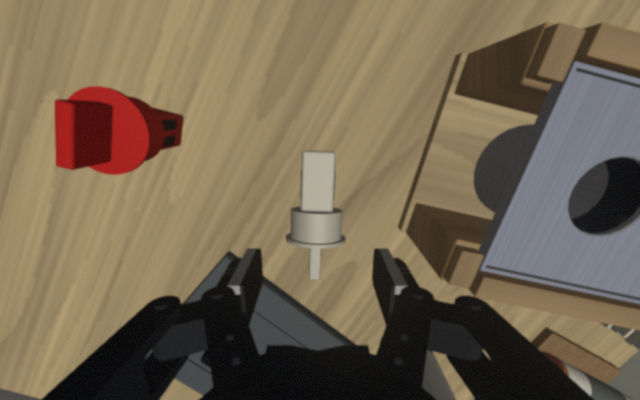

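(That was picture 12, so from here on I measure by numbers only.) The wrist view shows the insert lying with its cup top at columns 303–335, rows 152–210, the flange at (316,238), and the fin's end at (314,278), clear of the lid. Next I turn this into a cup grasp.

Run:
```python
from h import *
c,_=cal("wrist"); C=(c,np.load("w5.npy")); s,p,M,y=pose()
im=cv2.imread("pics/w5.png").astype(int)
for v in (158,170,185,200,265):
    g=im[v,285:350].sum(1); sat=im[v,285:350].max(1)-im[v,285:350].min(1)
    w=np.where((sat<32)&(g>380))[0]+285; print(v,w.min(),w.max(), [im[v,k].tolist() for k in (298,319)])
f=ray("wrist",319.3,152.5,.0335,C); m=ray("wrist",318.5,207,.043,C); e=ray("wrist",314.5,278,.0615,C)
print("foot",f,"cup end",m,"fin end",e,np.linalg.norm((e-f)[:2]),np.linalg.norm((m-f)[:2]))
a=(e-f); a[2]=0; L=np.linalg.norm(a); a/=L; print("phi",np.degrees(np.arctan2(a[1],a[0])))
# horizontal: foot top edge is 2.9mm in front of... foot top corner x = -17*sin10 -> behind
foot=f+a*.003; cup=foot+a*.0433; print("cup pt",cup, "delta",cup-p)
```

```text
158 303 334 [[95, 129, 146], [157, 173, 180]]
170 303 334 [[99, 132, 150], [158, 173, 180]]
185 302 333 [[103, 139, 156], [158, 175, 180]]
200 302 333 [[94, 126, 143], [156, 173, 177]]
265 310 319 [[90, 121, 137], [139, 155, 161]]
foot [ 0.46643562 -0.08761604  0.0335    ] cup end [ 0.49304601 -0.13494565  0.043     ] fin end [ 0.52547323 -0.19900547  0.0615    ] 0.12606762068528143 0.05429737427901818
phi -62.07592528695807
cup pt [ 0.48811796 -0.12852528  0.0335    ] delta [ 0.00279276 -0.0033213  -0.1691022 ]
```

Call:
play_rows(targets=[{"delta_pos": [0.0017, -0.001, -0.02], "delta_rot": [0, 0, -0.009], "claw": 60}, {"delta_pos": [0.0017, -0.001, -0.045], "delta_rot": [0, 0, -0.009], "claw": 60}, {"delta_pos": [0.0017, -0.001, -0.07], "delta_rot": [0, 0, -0.009], "claw": 60}, {"delta_pos": [0.0017, -0.001, -0.095], "delta_rot": [0, 0, -0.009], "claw": 60}, {"delta_pos": [0.0017, -0.001, -0.115], "delta_rot": [0, 0, -0.009], "claw": 60}, {"delta_pos": [0.0017, -0.001, -0.135], "delta_rot": [0, 0, -0.009], "claw": 60}, {"delta_pos": [0.0017, -0.001, -0.15], "delta_rot": [0, 0, -0.009], "claw": 60}, {"delta_pos": [0.0017, -0.001, -0.16], "delta_rot": [0, 0, -0.009], "claw": 60}, {"delta_pos": [0.0017, -0.001, -0.167], "delta_rot": [0, 0, -0.009], "claw": 60}, {"delta_pos": [0.0017, -0.001, -0.17], "delta_rot": [0, 0, -0.009], "claw": 60}, {"delta_pos": [0.0017, -0.001, -0.17], "delta_rot": [0, 0, -0.009], "claw": 60}, {"delta_pos": [0.0017, -0.001, -0.17], "delta_rot": [0, 0, -0.009], "claw": 60}])

```text
time: 18.1
eef_pos: [0.4877, -0.1267, 0.0332]
tcp_rot: [0.363, 0.607, -0.361, 0.608]
contact_force: [1.1, -0.2, -0.4]
opening: 0.698
```

Run:
```python
from h import *
s,p,M,y=pose(); print(p,y,M[:,0].round(4),s["contact_force"],s["opening"]*85.4)
im=ctrl.read_camera("wrist"); a=im.astype(int); sat=a.max(2)-a.min(2)
for v in (150,170,190,210,230): w=np.where((sat[v,240:400]<34)&(a[v,240:400].sum(1)>360))[0]+240; print(v,(w.min(),w.max(),len(w)) if len(w) else None)
```

```text
[ 0.48769151 -0.12667945  0.03324899] 28.410478680919905 [ 0.0012  0.0012 -1.    ] [ 1.09712942 -0.20798517 -0.43779414] 59.65173960089539
150 None
170 None
190 None
210 (np.int64(279), np.int64(351), 73)
230 (np.int64(280), np.int64(350), 71)
```

Call:
play_rows(targets=[{"delta_pos": [-0.0015, 0.002, -0.001], "delta_rot": [0, 0, 0], "claw": 50}, {"delta_pos": [-0.0015, 0.002, -0.002], "delta_rot": [0, 0, 0], "claw": 40}, {"delta_pos": [-0.0015, 0.002, -0.002], "delta_rot": [0, 0, 0], "claw": 25}, {"delta_pos": [-0.0015, 0.002, -0.002], "delta_rot": [0, 0, 0], "claw": 20}, {"delta_pos": [-0.0015, 0.002, -0.002], "delta_rot": [0, 0, 0], "claw": 20}, {"delta_pos": [-0.0015, 0.002, -0.002], "delta_rot": [0, 0, 0], "claw": 20}, {"delta_pos": [-0.0015, 0.002, -0.002], "delta_rot": [0, 0, 0], "claw": 20}, {"delta_pos": [-0.0015, 0.002, -0.002], "delta_rot": [0, 0, 0], "claw": 20}], newtons=60)

```text
time: 18.82
eef_pos: [0.4868, -0.1248, 0.0322]
tcp_rot: [0.363, 0.607, -0.361, 0.608]
contact_force: [-1.4, 0.9, 6.1]
opening: 0.389
```

The opening of 33.2 mm fits a grip across the 34 mm cup. I lift, and refine the crate and lid poses from line fits in the first top picture.

Call:
play_rows(targets=[{"delta_pos": [0, 0, 0.005], "delta_rot": [0, 0, 0], "claw": 20}, {"delta_pos": [0, 0, 0.015], "delta_rot": [0, 0, 0], "claw": 20}, {"delta_pos": [0, 0, 0.03], "delta_rot": [0, 0, 0], "claw": 20}, {"delta_pos": [0, 0, 0.05], "delta_rot": [0, 0, 0], "claw": 20}, {"delta_pos": [0, 0, 0.075], "delta_rot": [0, 0, 0], "claw": 20}, {"delta_pos": [0, 0, 0.1], "delta_rot": [0, 0, 0], "claw": 20}, {"delta_pos": [0, 0, 0.125], "delta_rot": [0, 0, 0], "claw": 20}, {"delta_pos": [0, 0, 0.15], "delta_rot": [0, 0, 0], "claw": 20}, {"delta_pos": [0, 0, 0.175], "delta_rot": [0, 0, 0], "claw": 20}, {"delta_pos": [0, 0, 0.2], "delta_rot": [0, 0, 0], "claw": 20}, {"delta_pos": [0, 0, 0.22], "delta_rot": [0, 0, 0], "claw": 20}, {"delta_pos": [0, 0, 0.22], "delta_rot": [0, 0, 0], "claw": 20}])

```text
time: 19.82
eef_pos: [0.4885, -0.1256, 0.2573]
tcp_rot: [0.363, 0.604, -0.361, 0.611]
contact_force: [1.9, -0.5, -2.4]
opening: 0.39
```

```bash
cat > box.py <<'E'
from h import *
def silh(im,x0,y0,x1,y1):
    a=im.astype(int); m=((a[...,2]-a[...,0])<22).astype(np.uint8); z=np.zeros_like(m); z[y0:y1,x0:x1]=m[y0:y1,x0:x1]
    z=cv2.morphologyEx(z,cv2.MORPH_CLOSE,np.ones((5,5),np.uint8)); n,l,st,_=cv2.connectedComponentsWithStats(z)
    i=1+np.argmax(st[1:,4]); cn=max(cv2.findContours((l==i).astype(np.uint8),0,1)[0],key=len); return cv2.convexHull(cn),cn[:,0,:].astype(float)
def sides(cn,rect,tol=3.5):
    b=cv2.boxPoints(rect); out=[]
    for i in range(4):
        p,q=b[i],b[(i+1)%4]; d=(q-p)/np.linalg.norm(q-p); n=np.array([-d[1],d[0]]); L=np.linalg.norm(q-p)
        r=cn-p; k=(abs(r@n)<tol)&(r@d>.12*L)&(r@d<.88*L); 
        vx,vy,x,y=cv2.fitLine(cn[k].astype(np.float32),cv2.DIST_HUBER,0,.01,.01).ravel()
        out.append(((x,y),(vx,vy),k.sum()))
    return out
E
python3 - <<'E'
from box import *
s,p,M,y=pose(); print(p,s["contact_force"],s["opening"]*85.4)
im=cv2.imread("pics/top0.png")
for nm,(x0,y0,x1,y1),hs in (("crate",(182,160,262,242),(.078,0)),("lid",(384,160,466,242),(.017,.0))):
    h,cn=silh(im,x0,y0,x1,y1); rect=cv2.minAreaRect(h); print(nm,rect)
    for (c,d,k) in sides(cn,rect):
        for z in hs:
            A=ray("top",c[0]-8*d[0],c[1]-8*d[1],z);B=ray("top",c[0]+8*d[0],c[1]+8*d[1],z); t=B-A
            ang=np.degrees(np.arctan2(t[1],t[0])); print(" px",np.round(c,1),k,"z",z,"mid",((A+B)/2)[:2].round(4),"ang",ang.round(1))
E
```

```text
[ 0.48853473 -0.12558411  0.25734743] [ 1.88669494 -0.47668869 -2.35616875] 33.278291661964495
crate ((219.90542602539062, 200.9324188232422), (57.704036712646484, 56.38884353637695), 80.53767395019531)
 px [215.5 172.9] 42 z 0.078 mid [0.6138 0.3811] ang -81.2
 px [215.5 172.9] 42 z 0 mid [0.6292 0.4033] ang -81.2
 px [247.  196.5] 44 z 0.078 mid [0.5279 0.2667] ang -170.7
 px [247.  196.5] 44 z 0 mid [0.5383 0.2823] ang -170.7
 px [224.5 229. ] 42 z 0.078 mid [0.414  0.3432] ang -81.3
 px [224.5 229. ] 42 z 0 mid [0.4178 0.3632] ang -81.3
 px [193.3 202.9] 44 z 0.078 mid [0.5066 0.4565] ang -170.9
 px [193.3 202.9] 44 z 0 mid [0.5158 0.483 ] ang -170.9
lid ((424.16217041015625, 200.0270233154297), (55.238059997558594, 59.51243591308594), 9.462321281433105)
 px [397.3 196.2] 44 z 0.017 mid [ 0.5325 -0.2751] ang -11.4
 px [397.3 196.2] 44 z 0.0 mid [ 0.5347 -0.2784] ang -11.4
 px [429.  171.6] 41 z 0.017 mid [ 0.6234 -0.3954] ang -101.6
 px [429.  171.6] 41 z 0.0 mid [ 0.6267 -0.4001] ang -101.6
 px [448.9 214.8] 44 z 0.017 mid [ 0.4626 -0.4601] ang -11.6
 px [448.9 214.8] 44 z 0.0 mid [ 0.464  -0.4656] ang -11.6
 px [411.7 227. ] 42 z 0.017 mid [ 0.4192 -0.3232] ang -101.3
 px [411.7 227. ] 42 z 0.0 mid [ 0.4201 -0.327 ] ang -101.3
```

Call:
play_rows(targets=[{"delta_pos": [0.001, 0.01, 0.01], "delta_rot": [0, 0, 0.01], "claw": 20}, {"delta_pos": [0.003, 0.03, 0.02], "delta_rot": [0, 0, 0.03], "claw": 20}, {"delta_pos": [0.005, 0.06, 0.03], "delta_rot": [0, 0, 0.055], "claw": 20}, {"delta_pos": [0.007, 0.09, 0.04], "delta_rot": [0, 0, 0.08], "claw": 20}, {"delta_pos": [0.009, 0.12, 0.05], "delta_rot": [0, 0, 0.105], "claw": 20}, {"delta_pos": [0.011, 0.15, 0.06], "delta_rot": [0, 0, 0.13], "claw": 20}, {"delta_pos": [0.013, 0.18, 0.07], "delta_rot": [0, 0, 0.155], "claw": 20}, {"delta_pos": [0.015, 0.21, 0.073], "delta_rot": [0, 0, 0.18], "claw": 20}, {"delta_pos": [0.017, 0.24, 0.073], "delta_rot": [0, 0, 0.205], "claw": 20}, {"delta_pos": [0.019, 0.27, 0.073], "delta_rot": [0, 0, 0.23], "claw": 20}, {"delta_pos": [0.021, 0.3, 0.073], "delta_rot": [0, 0, 0.255], "claw": 20}, {"delta_pos": [0.023, 0.33, 0.073], "delta_rot": [0, 0, 0.28], "claw": 20}, {"delta_pos": [0.025, 0.36, 0.073], "delta_rot": [0, 0, 0.305], "claw": 20}, {"delta_pos": [0.027, 0.39, 0.073], "delta_rot": [0, 0, 0.33], "claw": 20}, {"delta_pos": [0.029, 0.42, 0.073], "delta_rot": [0, 0, 0.355], "claw": 20}, {"delta_pos": [0.03, 0.45, 0.073], "delta_rot": [0, 0, 0.38], "claw": 20}, {"delta_pos": [0.031, 0.48, 0.073], "delta_rot": [0, 0, 0.393], "claw": 20}, {"delta_pos": [0.032, 0.5, 0.073], "delta_rot": [0, 0, 0.393], "claw": 20}, {"delta_pos": [0.032, 0.511, 0.073], "delta_rot": [0, 0, 0.393], "claw": 20}, {"delta_pos": [0.032, 0.511, 0.073], "delta_rot": [0, 0, 0.393], "claw": 20}])

```text
time: 21.48
eef_pos: [0.5191, 0.3874, 0.3281]
tcp_rot: [-0.055, 0.704, 0.06, 0.706]
contact_force: [0.0, -0.1, -3.5]
opening: 0.393
```

```bash
cat > edges.py <<'E'
from h import *
def edge_pts(f,C,cen,yaw,hx,hy,z,cam="wrist",rng=.03,n=25):
    """For each side of a rectangle (outer rim), search the predicted edge along its normal from outside (wood: warm) inwards."""
    a=cv2.GaussianBlur(f,(3,3),0).astype(float); warm=a[...,2]-a[...,0]
    ux=np.array([np.cos(yaw),np.sin(yaw),0]);uy=np.array([-ux[1],ux[0],0]); o=np.array([*cen,z]); res={}
    for nm,nrm,tan,d,L in(("+x",ux,uy,hx,hy),("-x",-ux,uy,hx,hy),("+y",uy,ux,hy,hx),("-y",-uy,ux,hy,hx)):
        P=[]
        for t in np.linspace(-.85*L,.85*L,n):
            k=np.linspace(rng,-rng,61); w=[]
            for e in k:
                u,v=proj(cam,o+nrm*(d+e)+tan*t,C); ui,vi=int(round(u)),int(round(v))
                w.append(cv2.getRectSubPix(warm.astype(np.float32),(1,1),(float(u),float(v)))[0,0] if 2<u<637 and 2<v<397 else np.nan)
            w=np.array(w); ok=w>26
            if not ok[:8].all() or np.isnan(w).any(): continue
            j=np.argmax(~ok); 
            if j>0 and (w[j:j+4]<24).all(): P.append((t,k[j]-.0))
        res[nm]=np.array(P)
    return res
def fit(res):
    o={}
    for n,P in res.items():
        if len(P)>=6:
            m=abs(P[:,1]-np.median(P[:,1]))<.006; Q=P[m]; b=np.polyfit(Q[:,0],Q[:,1],1); o[n]=(len(Q),round(b[1]*1e3,2),round(np.degrees(b[0]),2))
        else: o[n]=len(P)
    return o
E
python3 - <<'E'
from edges import *
C=cal("wrist"); s,p,M,y=pose(); print(p,y,M[:,0].round(3),s["opening"]*85.4,s["contact_force"])
im=ctrl.read_camera("wrist"); cv2.imwrite("pics/w6.png",im); np.save("w6.npy",C[1])
r=edge_pts(im,C,(.514,.364),np.radians(9.2),.102,.092,.078); print(fit(r))
E
```

```text
[0.51906585 0.38740277 0.32807282] 99.36734498274869 [ 0.003  0.008 -1.   ] 33.52325023873302 [ 0.0098492  -0.05981269 -3.5430213 ]
{'+x': 1, '-x': (21, np.float64(-3.84), np.float64(-0.3)), '+y': (21, np.float64(4.61), np.float64(-0.43)), '-y': (21, np.float64(-6.04), np.float64(0.38))}
```

Call:
play_rows(targets=[{"delta_pos": [-0.015, 0.008, 0], "delta_rot": [0, 0, -0.002], "claw": 20}, {"delta_pos": [-0.0327, 0.0177, -0.005], "delta_rot": [0, 0, -0.002], "claw": 20}, {"delta_pos": [-0.0327, 0.0177, -0.02], "delta_rot": [0, 0, -0.002], "claw": 20}, {"delta_pos": [-0.0327, 0.0177, -0.045], "delta_rot": [0, 0, -0.002], "claw": 20}, {"delta_pos": [-0.0327, 0.0177, -0.07], "delta_rot": [0, 0, -0.002], "claw": 20}, {"delta_pos": [-0.0327, 0.0177, -0.095], "delta_rot": [0, 0, -0.002], "claw": 20}, {"delta_pos": [-0.0327, 0.0177, -0.12], "delta_rot": [0, 0, -0.002], "claw": 20}, {"delta_pos": [-0.0327, 0.0177, -0.14], "delta_rot": [0, 0, -0.002], "claw": 20}, {"delta_pos": [-0.0327, 0.0177, -0.16], "delta_rot": [0, 0, -0.002], "claw": 20}, {"delta_pos": [-0.0327, 0.0177, -0.175], "delta_rot": [0, 0, -0.002], "claw": 20}, {"delta_pos": [-0.0327, 0.0177, -0.185], "delta_rot": [0, 0, -0.002], "claw": 20}, {"delta_pos": [-0.0327, 0.0177, -0.188], "delta_rot": [0, 0, -0.002], "claw": 20}, {"delta_pos": [-0.0327, 0.0177, -0.188], "delta_rot": [0, 0, -0.002], "claw": 20}, {"delta_pos": [-0.0327, 0.0177, -0.188], "delta_rot": [0, 0, -0.002], "claw": 20}])

```text
time: 22.7
eef_pos: [0.4875, 0.4034, 0.1416]
tcp_rot: [-0.052, 0.703, 0.057, 0.707]
contact_force: [0.4, -0.2, -2.7]
opening: 0.388
```

Run:
```python
from h import *
s,p,M,y=pose(); print(p,y,M[:,0].round(4),s["contact_force"],s["opening"]*85.4)
M1=np.column_stack([[0,0,-1],[np.cos(np.radians(98.9)),np.sin(np.radians(98.9)),0],[np.sin(np.radians(98.9)),-np.cos(np.radians(98.9)),0]])
print(need(np.array([.4864,.4051,.041]),M1))
```

```text
[0.48751083 0.40342196 0.14160416] 98.90461761311903 [ 0.005   0.0075 -1.    ] [ 0.42287912 -0.17204052 -2.66073622] 33.16007245504934
(array([-0.0011,  0.0017, -0.1006]), array([-0.0024,  0.0016, -0.    ]))
```

Call:
play_rows(targets=[{"delta_pos": [-0.001, 0.0017, -0.01], "delta_rot": [-0.0024, 0.0016, 0], "claw": 20}, {"delta_pos": [-0.001, 0.0017, -0.025], "delta_rot": [-0.0024, 0.0016, 0], "claw": 20}, {"delta_pos": [-0.001, 0.0017, -0.04], "delta_rot": [-0.0024, 0.0016, 0], "claw": 20}, {"delta_pos": [-0.001, 0.0017, -0.055], "delta_rot": [-0.0024, 0.0016, 0], "claw": 20}, {"delta_pos": [-0.001, 0.0017, -0.068], "delta_rot": [-0.0024, 0.0016, 0], "claw": 20}, {"delta_pos": [-0.001, 0.0017, -0.08], "delta_rot": [-0.0024, 0.0016, 0], "claw": 20}, {"delta_pos": [-0.001, 0.0017, -0.088], "delta_rot": [-0.0024, 0.0016, 0], "claw": 20}, {"delta_pos": [-0.001, 0.0017, -0.094], "delta_rot": [-0.0024, 0.0016, 0], "claw": 20}, {"delta_pos": [-0.001, 0.0017, -0.098], "delta_rot": [-0.0024, 0.0016, 0], "claw": 20}, {"delta_pos": [-0.001, 0.0017, -0.1006], "delta_rot": [-0.0024, 0.0016, 0], "claw": 20}, {"delta_pos": [-0.001, 0.0017, -0.1006], "delta_rot": [-0.0024, 0.0016, 0], "claw": 20}, {"delta_pos": [-0.001, 0.0017, -0.1006], "delta_rot": [-0.0024, 0.0016, 0], "claw": 20}])

```text
time: 23.7
eef_pos: [0.4913, 0.4011, 0.0436]
tcp_rot: [-0.057, 0.703, 0.052, 0.707]
contact_force: [7.5, -20.4, 4.5]
opening: 0.385
```

There is an unexpected sideways push of about 21 N in -y, so I back off upwards and re-measure the rim from close.

Call:
play_rows(targets=[{"delta_pos": [0, 0, 0.01], "delta_rot": [0, 0, 0], "claw": 20}, {"delta_pos": [0, 0, 0.03], "delta_rot": [0, 0, 0], "claw": 20}, {"delta_pos": [0, 0, 0.05], "delta_rot": [0, 0, 0], "claw": 20}, {"delta_pos": [0, 0, 0.075], "delta_rot": [0, 0, 0], "claw": 20}, {"delta_pos": [0, 0, 0.1], "delta_rot": [0, 0, 0], "claw": 20}, {"delta_pos": [0, 0, 0.1], "delta_rot": [0, 0, 0], "claw": 20}, {"delta_pos": [0, 0, 0.1], "delta_rot": [0, 0, 0], "claw": 20}])

```text
time: 24.28
eef_pos: [0.4925, 0.402, 0.1458]
tcp_rot: [-0.056, 0.701, 0.053, 0.709]
contact_force: [-0.8, -1.1, -3.8]
opening: 0.392
```

Run:
```python
from edges import *
C=cal("wrist"); s,p,M,y=pose(); print(p,y,M[:,0].round(4),s["contact_force"],s["wrist_torque"],s["opening"]*85.4)
im=ctrl.read_camera("wrist"); cv2.imwrite("pics/w7.png",im); np.save("w7.npy",C[1])
print(fit(edge_pts(im,C,(.5163,.3693),np.radians(8.9),.102,.092,.078,rng=.025)))
# held insert: columns of pale pixels per row
a=im.astype(int); sat=a.max(2)-a.min(2); 
for v in range(150,300,15):
    w=np.where((sat[v]<34)&(a[v].sum(1)>390)&(a[v,:,2]>a[v,:,0]+8))[0]; w=w[(w>230)&(w<420)]; print(v,(w.min(),w.max(),len(w)) if len(w) else None)
t=ctrl.read_camera("top"); cv2.imwrite("pics/top7.png",t)
```

```text
[0.49251698 0.40203897 0.14577252] 98.86705489407154 [ 0.0111 -0.0033 -0.9999] [-0.7736184  -1.11633581 -3.79777615] [0.00026312 0.09460269 0.01778307] 33.503741189984424
{'+x': 0, '-x': (21, np.float64(-0.63), np.float64(-0.31)), '+y': (15, np.float64(0.12), np.float64(0.02)), '-y': (19, np.float64(-1.67), np.float64(0.0))}
150 (np.int64(231), np.int64(252), 22)
165 (np.int64(231), np.int64(251), 21)
180 (np.int64(231), np.int64(250), 20)
195 (np.int64(231), np.int64(250), 20)
210 (np.int64(231), np.int64(354), 94)
225 (np.int64(231), np.int64(354), 93)
240 (np.int64(231), np.int64(354), 93)
255 (np.int64(282), np.int64(353), 72)
270 (np.int64(282), np.int64(353), 72)
285 (np.int64(282), np.int64(352), 71)
```

Run:
```python
from edges import *
s,p,M,y=pose(); c,T=cal("wrist"); W=np.linalg.inv(T)
im=cv2.imread("pics/w7.png").astype(int); dark=im.max(2)<42
o=M.T@(W[:3,3]-p)
for v in range(245,400,12):
    w=np.where(dark[v,60:580])[0]+60
    if len(w)<5: print(v,None); continue
    l,r=w.min(),w.max(); out=[]
    for u in(l,r):
        d=M.T@W[:3,:3]@np.array([(u-c["cx"])/c["fx"],(v-c["cy"])/c["fy"],1]); k=(-.008-o[2])/d[2]; q=o+k*d; out.append((q[:2]*1e3).round(0))
    print(v,l,r,"toolx,y mm:",out)
for u,v in((252,165),(250,195)): 
    q=ray("wrist",u,v,.035,(c,np.linalg.inv(np.linalg.inv(np.load("w7.npy"))))); b=np.radians(8.9); d=q[:2]-[.5163,.3700]; print("pipe edge crate xy",(d@[np.cos(b),np.sin(b)]).round(3),(d@[-np.sin(b),np.cos(b)]).round(3))
d=p[:2]-[.5163,.3700]; print("tcp crate", d@[np.cos(b),np.sin(b)], d@[-np.sin(b),np.cos(b)])
```

```text
245 149 381 toolx,y mm: [array([ 25., -92.]), array([25., 36.])]
257 151 382 toolx,y mm: [array([ 11., -83.]), array([11., 34.])]
269 154 381 toolx,y mm: [array([ -1., -75.]), array([-0., 31.])]
281 156 384 toolx,y mm: [array([-11., -69.]), array([-10.,  30.])]
293 159 579 toolx,y mm: [array([-19., -63.]), array([-19., 107.])]
305 161 579 toolx,y mm: [array([-27., -58.]), array([-27., 100.])]
317 161 579 toolx,y mm: [array([-33., -55.]), array([-33.,  94.])]
329 93 579 toolx,y mm: [array([-39., -75.]), array([-39.,  89.])]
341 81 579 toolx,y mm: [array([-45., -74.]), array([-44.,  84.])]
353 98 579 toolx,y mm: [array([-50., -66.]), array([-49.,  80.])]
365 93 579 toolx,y mm: [array([-54., -64.]), array([-54.,  76.])]
377 77 579 toolx,y mm: [array([-58., -65.]), array([-58.,  73.])]
389 63 579 toolx,y mm: [array([-61., -66.]), array([-61.,  70.])]
pipe edge crate xy -0.055 -0.017
pipe edge crate xy -0.03 -0.021
tcp crate -0.020938599766152872 0.034336068134963656
```

Call:
play_rows(targets=[{"delta_pos": [-0.001, -0.005, -0.005], "delta_rot": [0.001, 0.0035, 0], "claw": 20}, {"delta_pos": [-0.0019, -0.0097, -0.02], "delta_rot": [0.001, 0.0035, 0], "claw": 20}, {"delta_pos": [-0.0019, -0.0097, -0.035], "delta_rot": [0.001, 0.0035, 0], "claw": 20}, {"delta_pos": [-0.0019, -0.0097, -0.05], "delta_rot": [0.001, 0.0035, 0], "claw": 20}, {"delta_pos": [-0.0019, -0.0097, -0.065], "delta_rot": [0.001, 0.0035, 0], "claw": 20}, {"delta_pos": [-0.0019, -0.0097, -0.075], "delta_rot": [0.001, 0.0035, 0], "claw": 20}, {"delta_pos": [-0.0019, -0.0097, -0.082], "delta_rot": [0.001, 0.0035, 0], "claw": 20}, {"delta_pos": [-0.0019, -0.0097, -0.082], "delta_rot": [0.001, 0.0035, 0], "claw": 20}, {"delta_pos": [-0.0019, -0.0097, -0.082], "delta_rot": [0.001, 0.0035, 0], "claw": 20}])

```text
time: 25.13
eef_pos: [0.4881, 0.3907, 0.059]
tcp_rot: [-0.056, 0.708, 0.053, 0.702]
contact_force: [0.5, 0.1, -3.0]
opening: 0.39
```

```bash
cat >> edges.py <<'E'
B=np.radians(8.9); CR=np.array([.5163,.3700])
def crate(p): d=np.array(p)[:2]-CR; return np.round([d@[np.cos(B),np.sin(B)],d@[-np.sin(B),np.cos(B)]],4)
E
python3 - <<'E'
from edges import *
s,p,M,y=pose(); print(p,y,M[:,0].round(4),crate(p),s["contact_force"],s["wrist_torque"],s["opening"]*85.4)
E
```

```text
[0.48811411 0.39072975 0.05896193] 98.86563910101194 [-0.0082 -0.0049 -1.    ] [-0.0246  0.0248] [ 0.53318561  0.13858278 -2.97766313] [-0.01633564  0.01482611  0.00226548] 33.277335922596734
```

Call:
play_rows(targets=[{"delta_pos": [0.001, 0, -0.003], "delta_rot": [0.0008, -0.0013, 0], "claw": 20}, {"delta_pos": [0.001, 0, -0.007], "delta_rot": [0.0016, -0.0026, 0], "claw": 20}, {"delta_pos": [0.001, 0, -0.01], "delta_rot": [0.0016, -0.0026, 0], "claw": 20}, {"delta_pos": [0.001, 0, -0.013], "delta_rot": [0.0016, -0.0026, 0], "claw": 20}, {"delta_pos": [0.001, 0, -0.015], "delta_rot": [0.0016, -0.0026, 0], "claw": 20}, {"delta_pos": [0.001, 0, -0.017], "delta_rot": [0.0016, -0.0026, 0], "claw": 20}, {"delta_pos": [0.001, 0, -0.0185], "delta_rot": [0.0016, -0.0026, 0], "claw": 20}, {"delta_pos": [0.001, 0, -0.0185], "delta_rot": [0.0016, -0.0026, 0], "claw": 20}, {"delta_pos": [0.001, 0, -0.0185], "delta_rot": [0.0016, -0.0026, 0], "claw": 20}])

```text
time: 25.88
eef_pos: [0.4891, 0.3907, 0.0404]
tcp_rot: [-0.055, 0.705, 0.055, 0.705]
contact_force: [-0.2, 0.6, -3.0]
opening: 0.391
```

Run:
```python
from edges import *
s,p,M,y=pose(); print(p,y,M[:,0].round(4),crate(p),s["contact_force"],s["wrist_torque"],s["opening"]*85.4)
```

```text
[0.4890787  0.3907104  0.04037688] 98.8653996532368 [-2.e-04 -0.e+00 -1.e+00] [-0.0237  0.0247] [-0.23775957  0.58894204 -2.96551933] [-0.02770481  0.06505897 -0.00897589] 33.417604148893744
```

Call:
play_rows(targets=[{"delta_pos": [0, 0, -0.001], "delta_rot": [0, 0, 0], "claw": 20}, {"delta_pos": [0, 0, -0.002], "delta_rot": [0, 0, 0], "claw": 20}, {"delta_pos": [0, 0, -0.003], "delta_rot": [0, 0, 0], "claw": 20}, {"delta_pos": [0, 0, -0.0035], "delta_rot": [0, 0, 0], "claw": 20}, {"delta_pos": [0, 0, -0.0035], "delta_rot": [0, 0, 0], "claw": 20}])

```text
time: 26.3
eef_pos: [0.4893, 0.3908, 0.0374]
tcp_rot: [-0.055, 0.705, 0.055, 0.705]
contact_force: [-1.7, -0.8, -0.9]
opening: 0.389
```

Call:
play_rows(targets=[{"delta_pos": [0, 0, -0.001], "delta_rot": [0, 0, 0], "claw": 20}, {"delta_pos": [0, 0, -0.001], "delta_rot": [0, 0, 0], "claw": 20}, {"delta_pos": [0, 0, -0.001], "delta_rot": [0, 0, 0], "claw": 36}, {"delta_pos": [0, 0, -0.001], "delta_rot": [0, 0, 0], "claw": 40}, {"delta_pos": [0, 0, -0.001], "delta_rot": [0, 0, 0], "claw": 43}, {"delta_pos": [0, 0, -0.001], "delta_rot": [0, 0, 0], "claw": 43}, {"delta_pos": [0, 0, -0.001], "delta_rot": [0, 0, 0], "claw": 43}])

```text
time: 26.88
eef_pos: [0.4894, 0.3909, 0.0363]
tcp_rot: [-0.055, 0.705, 0.055, 0.705]
contact_force: [-0.8, 0.5, -1.0]
opening: 0.507
```

Run:
```python
from edges import *
s,p,M,y=pose(); print(p,crate(p),s["contact_force"],s["wrist_torque"],s["opening"]*85.4)
```

```text
[0.48940321 0.3908828  0.03633491] [-0.0233  0.0248] [-0.83257412  0.47477505 -1.00278035] [-0.05625224  0.02898953 -0.04059196] 43.30734571821415
```

Call:
play_rows(targets=[{"delta_pos": [0, 0, 0.003], "delta_rot": [0, 0, 0], "claw": 43}, {"delta_pos": [0, 0, 0.008], "delta_rot": [0, 0, 0], "claw": 43}, {"delta_pos": [0, 0, 0.015], "delta_rot": [0, 0, 0], "claw": 43}, {"delta_pos": [0, 0, 0.025], "delta_rot": [0, 0, 0], "claw": 43}, {"delta_pos": [0, 0, 0.04], "delta_rot": [0, 0, 0], "claw": 43}, {"delta_pos": [0, 0, 0.06], "delta_rot": [0, 0, 0], "claw": 43}, {"delta_pos": [0, 0, 0.085], "delta_rot": [0, 0, 0], "claw": 43}, {"delta_pos": [0, 0, 0.11], "delta_rot": [0, 0, 0], "claw": 43}, {"delta_pos": [0, 0, 0.14], "delta_rot": [0, 0, 0], "claw": 43}, {"delta_pos": [0, 0, 0.17], "delta_rot": [0, 0, 0], "claw": 43}, {"delta_pos": [0, 0, 0.2], "delta_rot": [0, 0, 0], "claw": 43}, {"delta_pos": [0, 0, 0.23], "delta_rot": [0, 0, 0], "claw": 43}, {"delta_pos": [0, 0, 0.26], "delta_rot": [0, 0, 0], "claw": 43}, {"delta_pos": [0, 0, 0.28], "delta_rot": [0, 0, 0], "claw": 43}, {"delta_pos": [0, 0, 0.28], "delta_rot": [0, 0, 0], "claw": 43}, {"delta_pos": [0, 0, 0.28], "delta_rot": [0, 0, 0], "claw": 43}])

```text
time: 28.22
eef_pos: [0.4898, 0.3912, 0.3192]
tcp_rot: [-0.054, 0.703, 0.055, 0.707]
contact_force: [-0.2, 0.3, 0.5]
opening: 0.499
```

Run:
```python
from edges import *
C=cal("wrist"); s,p,M,y=pose(); print(p,y,s["contact_force"])
im=ctrl.read_camera("wrist"); cv2.imwrite("pics/w8.png",im); np.save("w8.npy",C[1])
print("crate",fit(edge_pts(im,C,CR,B,.102,.092,.078,rng=.025)))
# rectify the crate interior at z=.045 (1px=1mm) by homography; pale-warm mask = insert + pipe
def H(z,x0,x1,y0,y1,cen,b,cam):
    ux=np.array([np.cos(b),np.sin(b)]);uy=np.array([-ux[1],ux[0]]); W=[(x0,y0),(x1,y0),(x1,y1),(x0,y1)]
    src=np.float32([proj(cam,[*(cen+x*ux+yy*uy),z],C) for x,yy in W]); dst=np.float32([((x-x0)*1e3,(yy-y0)*1e3) for x,yy in W]); return cv2.getPerspectiveTransform(src,dst)
r=cv2.warpPerspective(im,H(.045,-.1,.1,-.09,.09,CR,B,"wrist"),(200,180)).astype(int)
m=((r[...,2]-r[...,0]>6)&(r[...,2]-r[...,0]<45)&(r.sum(2)>330)).astype(np.uint8)
n,l,st,ce=cv2.connectedComponentsWithStats(m)
for i in range(1,n):
    if st[i,4]>60: print("x",st[i,0]-100,st[i,0]+st[i,2]-100,"y",st[i,1]-90,st[i,1]+st[i,3]-90,"area",st[i,4])
for row in range(0,180,10): print(row-90,"".join("#" if m[row:row+10,c:c+5].mean()>.5 else "." for c in range(0,200,5)))
```

```text
[0.48979048 0.39115901 0.31923268] 98.86802996084663 [-0.1749514   0.27931667  0.45180512]
crate {'+x': (17, np.float64(-1.67), np.float64(-0.0)), '-x': (14, np.float64(0.0), np.float64(0.0)), '+y': (23, np.float64(-0.83), np.float64(0.0)), '-y': (25, np.float64(-0.83), np.float64(0.0))}
x -74 15 y -78 -10 area 3961
x -68 73 y -2 56 area 4616
-90 ........................................
-80 ................######..................
-70 ...............#######..................
-60 ...............#######..................
-50 .....##################.................
-40 .....##################.................
-30 ......#################.................
-20 ......######............................
-10 ........................................
0 ...................#######..............
10 ......#####################.............
20 ......#############################.....
30 ......#####################.............
40 ...................########.............
50 ........................................
60 ........................................
70 ........................................
80 ........................................
```

The insert lies in the crate's gap (crate x -68..73 mm, y -2..56 mm), clear of the other parts, and the crate's pose is confirmed. Now the lid.

Call:
play_rows(targets=[{"delta_pos": [0, -0.01, 0], "delta_rot": [0, 0, -0.005], "claw": 45}, {"delta_pos": [0, -0.03, 0], "delta_rot": [0, 0, -0.01], "claw": 45}, {"delta_pos": [0, -0.06, 0], "delta_rot": [0, 0, -0.016], "claw": 45}, {"delta_pos": [0, -0.095, 0], "delta_rot": [0, 0, -0.022], "claw": 45}, {"delta_pos": [0.002, -0.13, 0], "delta_rot": [0, 0, -0.028], "claw": 45}, {"delta_pos": [0.002, -0.168, 0], "delta_rot": [0, 0, -0.034], "claw": 45}, {"delta_pos": [0.002, -0.206, 0], "delta_rot": [0, 0, -0.04], "claw": 45}, {"delta_pos": [0.002, -0.244, 0], "delta_rot": [0, 0, -0.046], "claw": 45}, {"delta_pos": [0.003, -0.282, 0], "delta_rot": [0, 0, -0.052], "claw": 45}, {"delta_pos": [0.003, -0.32, 0], "delta_rot": [0, 0, -0.058], "claw": 45}, {"delta_pos": [0.004, -0.358, 0], "delta_rot": [0, 0, -0.064], "claw": 45}, {"delta_pos": [0.004, -0.396, 0], "delta_rot": [0, 0, -0.07], "claw": 45}, {"delta_pos": [0.005, -0.434, 0], "delta_rot": [0, 0, -0.076], "claw": 45}, {"delta_pos": [0.006, -0.472, 0], "delta_rot": [0, 0, -0.082], "claw": 45}, {"delta_pos": [0.007, -0.51, 0], "delta_rot": [0, 0, -0.09], "claw": 45}, {"delta_pos": [0.008, -0.548, 0], "delta_rot": [0, 0, -0.098], "claw": 45}, {"delta_pos": [0.009, -0.586, -0.005], "delta_rot": [0, 0, -0.105], "claw": 45}, {"delta_pos": [0.009, -0.624, -0.01], "delta_rot": [0, 0, -0.113], "claw": 45}, {"delta_pos": [0.009, -0.66, -0.015], "delta_rot": [0, 0, -0.113], "claw": 45}, {"delta_pos": [0.009, -0.69, -0.02], "delta_rot": [0, 0, -0.113], "claw": 45}])

```text
time: 29.93
eef_pos: [0.4964, -0.3015, 0.2941]
tcp_rot: [0.072, 0.704, -0.071, 0.703]
contact_force: [1.5, 0.6, 0.8]
opening: 0.53
```

```bash
cat >> edges.py <<'E'
def down(yaw):
    b=np.radians(yaw); return np.column_stack([[0,0,-1],[np.cos(b),np.sin(b),0],[np.sin(b),-np.cos(b),0]])
E
python3 - <<'E'
from edges import *
s,p,M,y=pose(); print(p,y,s["qpos"].round(2)); print(need(np.array([.499,-.369,.29]),down(78.5)))
E
```

```text
[ 0.49635972 -0.30151682  0.29407864] 78.38961924938091 [-0.72  0.05  1.77  0.    1.32 -2.09]
(array([ 0.0026, -0.0675, -0.0041]), array([-0.0007, -0.0007,  0.0006]))
```

Call:
play_rows(targets=[{"delta_pos": [0.001, -0.03, -0.002], "delta_rot": [0, 0, 0], "claw": 45}, {"delta_pos": [0.0026, -0.055, -0.004], "delta_rot": [0, 0, 0.0006], "claw": 45}, {"delta_pos": [0.0026, -0.0675, -0.004], "delta_rot": [0, 0, 0.0006], "claw": 45}, {"delta_pos": [0.0026, -0.0675, -0.004], "delta_rot": [0, 0, 0.0006], "claw": 45}, {"delta_pos": [0.0026, -0.0675, -0.004], "delta_rot": [0, 0, 0.0006], "claw": 45}])

```text
time: 30.35
eef_pos: [0.4983, -0.3685, 0.2888]
tcp_rot: [0.073, 0.705, -0.07, 0.702]
contact_force: [-0.1, -0.1, 0.1]
opening: 0.528
```

Run:
```python
from edges import *
C=cal("wrist"); s,p,M,y=pose(); print(p,y,M[:,0].round(4))
im=ctrl.read_camera("wrist"); cv2.imwrite("pics/w9.png",im); np.save("w9.npy",C[1])
L0=np.array([.5189,-.3733]); b=np.radians(-11.5)
print(fit(edge_pts(im,C,L0,b,.11,.1,.017)))
# rectify at bar top height z=.057, bar = darkest
ux=np.array([np.cos(b),np.sin(b)]);uy=np.array([-ux[1],ux[0]])
W=[(-.09,-.05),(.09,-.05),(.09,.05),(-.09,.05)]
H=cv2.getPerspectiveTransform(np.float32([proj("wrist",[*(L0+x*ux+v*uy),.057],C) for x,v in W]),np.float32([((x+.09)*2e3,(v+.05)*2e3) for x,v in W]))
r=cv2.warpPerspective(im,H,(360,200)).max(2)
print([int(r[v,u]) for u,v in((60,30),(180,100),(180,30),(20,180))])
for row in range(0,200,8): print(f"{row/2-50:4.0f}","".join("#" if r[row:row+8,c:c+8].mean()<45 else "." for c in range(0,360,8)))
```

```text
[ 0.49831738 -0.3685356   0.28882238] 78.43323650600674 [-0.0038  0.0048 -1.    ]
{'+x': (18, np.float64(-0.95), np.float64(0.14)), '-x': (25, np.float64(-1.0), np.float64(-0.0)), '+y': (14, np.float64(1.25), np.float64(0.16)), '-y': (14, np.float64(-3.65), np.float64(-0.24))}
[87, 33, 86, 89]
 -50 .............................................
 -46 .............................................
 -42 .............................................
 -38 .............................................
 -34 .............................................
 -30 .............................................
 -26 .............................................
 -22 .............................................
 -18 .............................................
 -14 .............................................
 -10 .............................................
  -6 .............................................
  -2 .........###########################.........
   2 .........###########################.........
   6 .............######################..........
  10 .............................................
  14 .............................................
  18 .............................................
  22 .............................................
  26 .............................................
  30 .............................................
  34 .............................................
  38 .............................................
  42 .............................................
  46 .............................................
```

Call:
play_rows(targets=[{"delta_pos": [0.01, -0.001, -0.01], "delta_rot": [-0.0015, -0.0012, 0.0012], "claw": 45}, {"delta_pos": [0.021, -0.0024, -0.03], "delta_rot": [-0.0015, -0.0012, 0.0012], "claw": 45}, {"delta_pos": [0.021, -0.0024, -0.06], "delta_rot": [-0.0015, -0.0012, 0.0012], "claw": 45}, {"delta_pos": [0.021, -0.0024, -0.09], "delta_rot": [-0.0015, -0.0012, 0.0012], "claw": 45}, {"delta_pos": [0.021, -0.0024, -0.12], "delta_rot": [-0.0015, -0.0012, 0.0012], "claw": 45}, {"delta_pos": [0.021, -0.0024, -0.15], "delta_rot": [-0.0015, -0.0012, 0.0012], "claw": 45}, {"delta_pos": [0.021, -0.0024, -0.175], "delta_rot": [-0.0015, -0.0012, 0.0012], "claw": 45}, {"delta_pos": [0.021, -0.0024, -0.195], "delta_rot": [-0.0015, -0.0012, 0.0012], "claw": 45}, {"delta_pos": [0.021, -0.0024, -0.21], "delta_rot": [-0.0015, -0.0012, 0.0012], "claw": 45}, {"delta_pos": [0.021, -0.0024, -0.222], "delta_rot": [-0.0015, -0.0012, 0.0012], "claw": 45}, {"delta_pos": [0.021, -0.0024, -0.23], "delta_rot": [-0.0015, -0.0012, 0.0012], "claw": 45}, {"delta_pos": [0.021, -0.0024, -0.232], "delta_rot": [-0.0015, -0.0012, 0.0012], "claw": 45}, {"delta_pos": [0.021, -0.0024, -0.232], "delta_rot": [-0.0015, -0.0012, 0.0012], "claw": 45}, {"delta_pos": [0.021, -0.0024, -0.232], "delta_rot": [-0.0015, -0.0012, 0.0012], "claw": 45}])

```text
time: 31.57
eef_pos: [0.5204, -0.3708, 0.0587]
tcp_rot: [0.069, 0.703, -0.07, 0.705]
contact_force: [0.5, -0.6, 1.0]
opening: 0.526
```

Run:
```python
from edges import *
s,p,M,y=pose(); print(p,y,M[:,0].round(4),s["contact_force"],s["opening"]*85.4)
```

```text
[ 0.52041566 -0.37083758  0.05868461] 78.72763015234099 [ 0.0023 -0.0023 -1.    ] [ 0.50576179 -0.56955161  0.97304989] 44.935821599037666
```

Call:
play_rows(targets=[{"delta_pos": [0, 0, -0.0025], "delta_rot": [0.0007, 0.0007, 0], "claw": 45}, {"delta_pos": [0, 0, -0.0025], "delta_rot": [0.0007, 0.0007, 0], "claw": 30}, {"delta_pos": [0, 0, -0.0025], "delta_rot": [0.0007, 0.0007, 0], "claw": 15}, {"delta_pos": [0, 0, -0.0025], "delta_rot": [0.0007, 0.0007, 0], "claw": 5}, {"delta_pos": [0, 0, -0.0025], "delta_rot": [0.0007, 0.0007, 0], "claw": 5}, {"delta_pos": [0, 0, -0.0025], "delta_rot": [0.0007, 0.0007, 0], "claw": 5}, {"delta_pos": [0, 0, -0.0025], "delta_rot": [0.0007, 0.0007, 0], "claw": 5}, {"delta_pos": [0, 0, -0.0025], "delta_rot": [0.0007, 0.0007, 0], "claw": 5}, {"delta_pos": [0, 0, -0.0025], "delta_rot": [0.0007, 0.0007, 0], "claw": 5}], newtons=90)

```text
time: 32.32
eef_pos: [0.5207, -0.3714, 0.0571]
tcp_rot: [0.069, 0.703, -0.07, 0.704]
contact_force: [-1.4, -0.5, 5.3]
opening: 0.142
```

Run:
```python
from edges import *
s,p,M,y=pose(); print(p,y,M[:,0].round(4),s["contact_force"],s["wrist_torque"],s["opening"]*85.4)
```

```text
[ 0.52074851 -0.37136778  0.05712301] 78.7185776163864 [ 9.0e-04 -1.1e-03 -1.0e+00] [-1.43750027 -0.51371531  5.3224349 ] [ 0.07796315  0.19069992 -0.00841039] 12.098465122307864
```

Call:
play_rows(targets=[{"delta_pos": [0, 0, 0.004], "delta_rot": [0, 0, 0], "claw": 5}, {"delta_pos": [0, 0, 0.012], "delta_rot": [0, 0, 0], "claw": 5}, {"delta_pos": [0, 0, 0.024], "delta_rot": [0, 0, 0], "claw": 5}, {"delta_pos": [0, 0, 0.04], "delta_rot": [0, 0, 0], "claw": 5}, {"delta_pos": [0, 0, 0.06], "delta_rot": [0, 0, 0], "claw": 5}, {"delta_pos": [0, 0, 0.085], "delta_rot": [0, 0, 0], "claw": 5}, {"delta_pos": [0, 0, 0.11], "delta_rot": [0, 0, 0], "claw": 5}, {"delta_pos": [0, 0, 0.135], "delta_rot": [0, 0, 0], "claw": 5}, {"delta_pos": [0, 0, 0.16], "delta_rot": [0, 0, 0], "claw": 5}, {"delta_pos": [0, 0, 0.185], "delta_rot": [0, 0, 0], "claw": 5}, {"delta_pos": [0, 0, 0.21], "delta_rot": [0, 0, 0], "claw": 5}, {"delta_pos": [0, 0, 0.23], "delta_rot": [0, 0, 0], "claw": 5}, {"delta_pos": [0, 0, 0.24], "delta_rot": [0, 0, 0], "claw": 5}, {"delta_pos": [0, 0, 0.24], "delta_rot": [0, 0, 0], "claw": 5}])

```text
time: 33.48
eef_pos: [0.5215, -0.3719, 0.3009]
tcp_rot: [0.068, 0.702, -0.071, 0.706]
contact_force: [-0.9, -1.0, -3.2]
opening: 0.143
```

Call:
play_rows(targets=[{"delta_pos": [0, 0.008, 0], "delta_rot": [0, 0, 0.004], "claw": 5}, {"delta_pos": [-0.002, 0.022, 0], "delta_rot": [0, 0, 0.008], "claw": 5}, {"delta_pos": [-0.004, 0.044, 0], "delta_rot": [0, 0, 0.013], "claw": 5}, {"delta_pos": [-0.006, 0.07, 0], "delta_rot": [0, 0, 0.018], "claw": 5}, {"delta_pos": [-0.008, 0.1, 0], "delta_rot": [0, 0, 0.023], "claw": 5}, {"delta_pos": [-0.01, 0.13, 0], "delta_rot": [0, 0, 0.028], "claw": 5}, {"delta_pos": [-0.012, 0.16, 0], "delta_rot": [0, 0, 0.033], "claw": 5}, {"delta_pos": [-0.014, 0.19, 0], "delta_rot": [0, 0, 0.038], "claw": 5}, {"delta_pos": [-0.016, 0.22, 0], "delta_rot": [0, 0, 0.043], "claw": 5}, {"delta_pos": [-0.018, 0.25, 0], "delta_rot": [0, 0, 0.048], "claw": 5}, {"delta_pos": [-0.02, 0.28, 0], "delta_rot": [0, 0, 0.053], "claw": 5}, {"delta_pos": [-0.02, 0.31, 0], "delta_rot": [0, 0, 0.058], "claw": 5}, {"delta_pos": [-0.02, 0.34, 0], "delta_rot": [0, 0, 0.063], "claw": 5}, {"delta_pos": [-0.02, 0.37, 0], "delta_rot": [0, 0, 0.068], "claw": 5}, {"delta_pos": [-0.018, 0.4, 0], "delta_rot": [0, 0, 0.073], "claw": 5}, {"delta_pos": [-0.016, 0.43, 0], "delta_rot": [0, 0, 0.078], "claw": 5}, {"delta_pos": [-0.014, 0.46, 0], "delta_rot": [0, 0, 0.083], "claw": 5}, {"delta_pos": [-0.012, 0.49, 0], "delta_rot": [0, 0, 0.088], "claw": 5}, {"delta_pos": [-0.01, 0.515, 0], "delta_rot": [0, 0, 0.093], "claw": 5}, {"delta_pos": [-0.008, 0.53, 0], "delta_rot": [0, 0, 0.098], "claw": 5}])

```text
time: 35.15
eef_pos: [0.5112, 0.1613, 0.2986]
tcp_rot: [-0.042, 0.705, 0.04, 0.707]
contact_force: [0.5, 0.4, -4.1]
opening: 0.144
```

Run:
```python
from edges import *
s,p,M,y=pose(); print(p,y,M[:,0].round(4),s["contact_force"],s["wrist_torque"],s["opening"]*85.4,s["qpos"].round(2))
print(need(np.array([.5169,.3701,.22]),down(98.9)))
```

```text
[0.51116642 0.16134625 0.29856414] 96.61288092773908 [ 0.0022 -0.0023 -1.    ] [ 0.52284209  0.37837624 -4.09998896] [-0.06515921 -0.02108324  0.02477393] 12.276986401182656 [ 0.12 -0.05  1.87 -0.    1.32 -1.57]
(array([ 0.0057,  0.2088, -0.0786]), array([0.0007, 0.0007, 0.0127]))
```

Call:
play_rows(targets=[{"delta_pos": [0.001, 0.015, 0], "delta_rot": [0.0007, 0.0007, 0.002], "claw": 5}, {"delta_pos": [0.002, 0.04, 0], "delta_rot": [0.0007, 0.0007, 0.004], "claw": 5}, {"delta_pos": [0.003, 0.07, -0.005], "delta_rot": [0.0007, 0.0007, 0.006], "claw": 5}, {"delta_pos": [0.004, 0.1, -0.015], "delta_rot": [0.0007, 0.0007, 0.008], "claw": 5}, {"delta_pos": [0.005, 0.13, -0.025], "delta_rot": [0.0007, 0.0007, 0.01], "claw": 5}, {"delta_pos": [0.0057, 0.155, -0.035], "delta_rot": [0.0007, 0.0007, 0.0127], "claw": 5}, {"delta_pos": [0.0057, 0.18, -0.045], "delta_rot": [0.0007, 0.0007, 0.0127], "claw": 5}, {"delta_pos": [0.0057, 0.198, -0.06], "delta_rot": [0.0007, 0.0007, 0.0127], "claw": 5}, {"delta_pos": [0.0057, 0.2088, -0.075], "delta_rot": [0.0007, 0.0007, 0.0127], "claw": 5}, {"delta_pos": [0.0057, 0.2088, -0.09], "delta_rot": [0.0007, 0.0007, 0.0127], "claw": 5}, {"delta_pos": [0.0057, 0.2088, -0.1], "delta_rot": [0.0007, 0.0007, 0.0127], "claw": 5}, {"delta_pos": [0.0057, 0.2088, -0.1], "delta_rot": [0.0007, 0.0007, 0.0127], "claw": 5}, {"delta_pos": [0.0057, 0.2088, -0.1], "delta_rot": [0.0007, 0.0007, 0.0127], "claw": 5}])

```text
time: 36.23
eef_pos: [0.5154, 0.3697, 0.1968]
tcp_rot: [-0.055, 0.706, 0.054, 0.704]
contact_force: [0.3, -0.0, -3.5]
opening: 0.144
```

Run:
```python
from edges import *
C=cal("wrist"); s,p,M,y=pose(); print(p,y,M[:,0].round(4),s["contact_force"],s["wrist_torque"])
im=ctrl.read_camera("wrist"); cv2.imwrite("pics/w10.png",im); np.save("w10.npy",C[1])
b=np.radians(y-90); ux=np.array([np.cos(b),np.sin(b)]); lc=p[:2]-.0014*ux; zt=p[2]-.0571+.017
print("lid",lc,zt,fit(edge_pts(im,C,lc,b,.11,.1,zt,rng=.02)))
print(need(np.array([.5169,.3701,.145]),down(98.9)))
```

```text
[0.51544909 0.36970108 0.19679771] 98.91829158522097 [-0.0034 -0.0016 -1.    ] [ 0.27517801 -0.04976934 -3.46369292] [ 0.05127772 -0.02005915 -0.02320238]
lid [0.51406602 0.36948404] 0.15669770753747386 {'+x': 0, '-x': 0, '+y': (15, np.float64(-0.78), np.float64(-0.14)), '-y': (12, np.float64(-2.0), np.float64(-0.0))}
(array([ 0.0005,  0.0002, -0.0534]), array([ 0.0001, -0.0002,  0.    ]))
```

Call:
play_rows(targets=[{"delta_pos": [0.0005, 0, -0.01], "delta_rot": [0, 0, 0], "claw": 5}, {"delta_pos": [0.0005, 0, -0.02], "delta_rot": [0, 0, 0], "claw": 5}, {"delta_pos": [0.0005, 0, -0.03], "delta_rot": [0, 0, 0], "claw": 5}, {"delta_pos": [0.0005, 0, -0.04], "delta_rot": [0, 0, 0], "claw": 5}, {"delta_pos": [0.0005, 0, -0.048], "delta_rot": [0, 0, 0], "claw": 5}, {"delta_pos": [0.0005, 0, -0.053], "delta_rot": [0, 0, 0], "claw": 5}, {"delta_pos": [0.0005, 0, -0.053], "delta_rot": [0, 0, 0], "claw": 5}, {"delta_pos": [0.0005, 0, -0.053], "delta_rot": [0, 0, 0], "claw": 5}, {"delta_pos": [0.0005, 0, -0.053], "delta_rot": [0, 0, 0], "claw": 5}])

```text
time: 37.03
eef_pos: [0.5173, 0.3701, 0.1459]
tcp_rot: [-0.055, 0.705, 0.055, 0.705]
contact_force: [0.3, 1.1, -3.5]
opening: 0.145
```

Run:
```python
from edges import *
s,p,M,y=pose(); print(p,y,M[:,0].round(4),s["contact_force"],s["wrist_torque"])
print(need(np.array([.5169,.3701,.123]),down(98.9)))
```

```text
[0.51734155 0.37013431 0.14591567] 98.90048068688408 [ 3.e-04  2.e-04 -1.e+00] [ 0.25378326  1.11877491 -3.5385936 ] [ 0.0569447  -0.00315517 -0.02081091]
(array([-0.0004, -0.    , -0.0229]), array([-0.0001,  0.0001, -0.    ]))
```

Call:
play_rows(targets=[{"delta_pos": [-0.0004, 0, -0.003], "delta_rot": [0, 0, 0], "claw": 5}, {"delta_pos": [-0.0004, 0, -0.006], "delta_rot": [0, 0, 0], "claw": 5}, {"delta_pos": [-0.0004, 0, -0.009], "delta_rot": [0, 0, 0], "claw": 5}, {"delta_pos": [-0.0004, 0, -0.012], "delta_rot": [0, 0, 0], "claw": 5}, {"delta_pos": [-0.0004, 0, -0.015], "delta_rot": [0, 0, 0], "claw": 5}, {"delta_pos": [-0.0004, 0, -0.018], "delta_rot": [0, 0, 0], "claw": 5}, {"delta_pos": [-0.0004, 0, -0.02], "delta_rot": [0, 0, 0], "claw": 5}, {"delta_pos": [-0.0004, 0, -0.02], "delta_rot": [0, 0, 0], "claw": 5}, {"delta_pos": [-0.0004, 0, -0.02], "delta_rot": [0, 0, 0], "claw": 5}])

```text
time: 37.78
eef_pos: [0.5169, 0.3701, 0.1257]
tcp_rot: [-0.055, 0.705, 0.055, 0.705]
contact_force: [0.4, 0.4, -3.9]
opening: 0.142
```

Call:
play_rows(targets=[{"delta_pos": [0, 0, -0.001], "delta_rot": [0, 0, 0], "claw": 5}, {"delta_pos": [0, 0, -0.002], "delta_rot": [0, 0, 0], "claw": 5}, {"delta_pos": [0, 0, -0.003], "delta_rot": [0, 0, 0], "claw": 5}, {"delta_pos": [0, 0, -0.0035], "delta_rot": [0, 0, 0], "claw": 5}, {"delta_pos": [0, 0, -0.0035], "delta_rot": [0, 0, 0], "claw": 5}])

```text
time: 38.2
eef_pos: [0.517, 0.3702, 0.1231]
tcp_rot: [-0.055, 0.705, 0.055, 0.705]
contact_force: [-1.5, -1.1, 1.4]
opening: 0.144
```

Contact came at TCP z = 0.1231, exactly the height expected when the lid is fully home. Next I release and rise.

Call:
play_rows(targets=[{"delta_pos": [0, 0, 0], "delta_rot": [0, 0, 0], "claw": 25}, {"delta_pos": [0, 0, 0], "delta_rot": [0, 0, 0], "claw": 40}, {"delta_pos": [0, 0, 0], "delta_rot": [0, 0, 0], "claw": 45}, {"delta_pos": [0, 0, 0], "delta_rot": [0, 0, 0], "claw": 45}, {"delta_pos": [0, 0, 0], "delta_rot": [0, 0, 0], "claw": 45}, {"delta_pos": [0, 0, 0.005], "delta_rot": [0, 0, 0], "claw": 45}, {"delta_pos": [0, 0, 0.015], "delta_rot": [0, 0, 0], "claw": 45}, {"delta_pos": [0, 0, 0.03], "delta_rot": [0, 0, 0], "claw": 45}, {"delta_pos": [0, 0, 0.055], "delta_rot": [0, 0, 0], "claw": 45}, {"delta_pos": [-0.005, 0, 0.085], "delta_rot": [0, 0, 0], "claw": 45}, {"delta_pos": [-0.01, 0, 0.115], "delta_rot": [0, 0, 0], "claw": 45}, {"delta_pos": [-0.015, 0, 0.145], "delta_rot": [0, 0, 0], "claw": 45}, {"delta_pos": [-0.02, 0, 0.175], "delta_rot": [0, 0, 0], "claw": 45}, {"delta_pos": [-0.02, 0, 0.2], "delta_rot": [0, 0, 0], "claw": 45}, {"delta_pos": [-0.02, 0, 0.23], "delta_rot": [0, 0, 0], "claw": 45}, {"delta_pos": [-0.02, 0, 0.24], "delta_rot": [0, 0, 0], "claw": 45}, {"delta_pos": [-0.02, 0, 0.24], "delta_rot": [0, 0, 0], "claw": 45}, {"delta_pos": [-0.02, 0, 0.24], "delta_rot": [0, 0, 0], "claw": 45}])

```text
time: 39.7
eef_pos: [0.497, 0.3701, 0.3632]
tcp_rot: [-0.055, 0.705, 0.055, 0.705]
contact_force: [-0.3, -0.4, -0.6]
opening: 0.526
```

Run:
```python
from edges import *
C=cal("wrist"); s,p,M,y=pose(); print(p,s["contact_force"],s["time"])
im=ctrl.read_camera("wrist"); cv2.imwrite("pics/w11.png",im)
print("lid home vs crate:",fit(edge_pts(im,C,(.5155,.3699),B,.11,.1,.083,rng=.025)))
# gully down? compare the gully region of the side picture with the start
a=cv2.imread("pics/side0.png").astype(int); b=ctrl.read_camera("side"); cv2.imwrite("pics/s11.png",b); b=b.astype(int)
d=np.abs(a-b).max(2)>40
for nm,(x0,y0,x1,y1) in dict(cradle=(262,165,325,226),disc=(284,178,306,196),tape=(325,232,362,260),coil=(228,245,260,275),can=(300,128,318,168),tin=(355,115,380,142),hammer=(220,340,330,375)).items(): print(nm,d[y0:y1,x0:x1].sum(),(y1-y0)*(x1-x0))
```

```text
[0.49698666 0.37014607 0.36317224] [-0.29659056 -0.35484159 -0.63448804] 39.7
lid home vs crate: {'+x': (16, np.float64(-1.34), np.float64(-0.68)), '-x': (15, np.float64(-0.83), np.float64(0.0)), '+y': (25, np.float64(-0.83), np.float64(0.0)), '-y': (20, np.float64(-1.75), np.float64(-0.01))}
cradle 1378 3843
disc 391 396
tape 13 1036
coil 2 960
can 605 720
tin 472 675
hammer 0 3850
```

Call:
play_rows(targets=[{"delta_pos": [-0.01, 0.02, 0.01], "delta_rot": [0, 0, 0], "claw": 45}, {"delta_pos": [-0.03, 0.045, 0.02], "delta_rot": [0, 0, 0], "claw": 45}, {"delta_pos": [-0.06, 0.075, 0.02], "delta_rot": [0, 0, 0], "claw": 45}, {"delta_pos": [-0.09, 0.1, 0.02], "delta_rot": [0, 0, 0], "claw": 45}, {"delta_pos": [-0.12, 0.125, 0.02], "delta_rot": [0, 0, 0], "claw": 45}, {"delta_pos": [-0.15, 0.15, 0.02], "delta_rot": [0, 0, 0], "claw": 45}, {"delta_pos": [-0.18, 0.165, 0.02], "delta_rot": [0, 0, 0], "claw": 45}, {"delta_pos": [-0.21, 0.18, 0.02], "delta_rot": [0, 0, 0], "claw": 45}, {"delta_pos": [-0.24, 0.19, 0.02], "delta_rot": [0, 0, 0], "claw": 45}, {"delta_pos": [-0.26, 0.2, 0.02], "delta_rot": [0, 0, 0], "claw": 45}, {"delta_pos": [-0.26, 0.2, 0.02], "delta_rot": [0, 0, 0], "claw": 45}])

```text
time: 40.72
eef_pos: [0.2322, 0.5707, 0.3774]
tcp_rot: [-0.058, 0.708, 0.055, 0.702]
contact_force: [0.6, -0.5, 0.2]
opening: 0.529
```

Run:
```python
from edges import *
reg=dict(side=dict(cradle=(262,165,325,226),disc=(284,178,306,196),flange=(272,172,322,200),tape=(325,232,362,260),coil=(228,245,260,275),can=(300,128,318,168),tin=(355,115,380,142),hammer=(220,340,330,375)),
 top=dict(cradle=(288,122,360,195),disc=(312,146,336,168),tape=(272,212,300,245),coil=(220,132,252,162),can=(382,126,414,164),tin=(470,178,512,214),hammer=(135,172,175,255)))
for n in reg:
    a=cv2.imread(f"pics/{n}0.png").astype(int); b=ctrl.read_camera(n); cv2.imwrite(f"pics/{n}12.png",b); b=b.astype(int); d=np.abs(a-b).max(2)>40
    print(n,{k:(int(d[y0:y1,x0:x1].sum()),(y1-y0)*(x1-x0)) for k,(x0,y0,x1,y1) in reg[n].items()})
b=cv2.imread("pics/side12.png").astype(int); a=cv2.imread("pics/side0.png").astype(int)
m=lambda f:((f[...,0]-f[...,2]>12)&(f.sum(2)>300))[165:205,262:330]
for f in(a,b): v,u=np.where(m(f)); print("flange blue mask rows",v.min()+165,v.max()+165,"cols",u.min()+262,u.max()+262,"n",len(u),"mean",(v.mean()+165).round(2))
print(ctrl.get_state()["time"],ctrl.get_state()["contact_force"])
```

```text
side {'cradle': (148, 3843), 'disc': (137, 396), 'flange': (142, 1400), 'tape': (41, 1036), 'coil': (2, 960), 'can': (0, 720), 'tin': (0, 675), 'hammer': (0, 3850)}
top {'cradle': (280, 5256), 'disc': (280, 528), 'tape': (0, 924), 'coil': (0, 960), 'can': (0, 1216), 'tin': (0, 1512), 'hammer': (0, 3320)}
flange blue mask rows 174 196 cols 265 313 n 625 mean 185.78
flange blue mask rows 174 196 cols 265 313 n 705 mean 185.36
40.8167 [ 0.18672647 -1.02392426  0.0044262 ]
```

```bash
python3 -c "
from plant import ctrl
print(ctrl.sign_off())"
```

```text
the job is handed in; nothing more can be done
None
```

The job is handed in at about 41 s of the 72 s limit. I believe every step was met, but sign-off reports no verdict.

**What I did**
- I gripped the insert's fin and twisted it ±20° while drawing it up about 3 mm per swing, until it came free.
- I leaned it 50° with its foot on the bench and let it go, so it fell onto a cup face.
- I re-gripped it across the cup, laid it in the crate's empty half, and then put the lid on.

**What the last checks showed**
- **Insert:** it lies in the crate at x from -68 to 73 mm and y from -2 to 56 mm in the crate's frame, clear of the other parts. I measured this before the lid went on.
- **Lid:** it seated at exactly the height expected for fully home. All four of its edges were within 2 mm of where they should be over the crate.
- **Gully:** it sits down, with its flange at the same image rows as at the start.
- **Other things on the bench:** the top view shows no change at the tape measure, nail coil, spray can, paint tin or hammer. The side view showed 41 changed pixels around the tape measure, but none there in the top view; I put this down to arm shading.
- **Arm:** it stands clear, touching nothing.

**What did not go to plan**
- On the first descent into the crate the tool met about 21 N from the +y side, probably the gripper linkage on the rim. I backed off, re-measured, and placed the insert about 15 mm further in. The crate is fixed and did not move.
- One early wrist-camera estimate of the fin disagreed with the others by about 4 to 6 mm. I replaced it with a closer look before gripping.
- I used all 12 pictures, so the crate and lid work was checked by numbers only.

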